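# Make up two test kits on the lab bench

## Task

Make up the two kits from the stock on the bench. In the three-compartment tray put the rack of tubes in the middle compartment, with the tall bottle and the small dropper bottle in the compartments on either side of it; in the two-compartment tray put the squat jar and the slide box, one to a compartment. Stand everything upright and flat on the tray floors, with both trays left flat on the bench, and do not shift the beaker, the wash bottle or the box of pipette tips.

Things in the scene. Friction and masses are not known exactly. Their poses are not given: they have to be found in the camera images.
- long_tray: Loose steel kit tray with a dark grey floor (0.6 kg) and three equal compartments in a row, 80 mm (x) by 214 mm (y), rim and dividers 14 mm above the bench, walls 4 mm, floor 4 mm thick. Origin: centre of the underside; z up. The row runs along its y axis: compartment centres at y = -70, 0 and +70 mm, x = 0; each is 72 mm (x) by 66 mm (y) inside. Its yaw is within 0.3 rad of the world axes.
- short_tray: Loose steel kit tray with a dark grey floor (0.6 kg) and two equal compartments, 80 mm (x) by 144 mm (y), otherwise like the long tray: rim and dividers 14 mm high, floor 4 mm, compartments 72 mm (x) by 66 mm (y) inside, centres at y = -35 and +35 mm, x = 0. Origin: centre of the underside; z up. Its yaw is within 0.3 rad of the world axes.
- tall_bottle: White plastic reagent bottle with a paper band and a narrower screw cap: body 40 mm diameter, straight up to 50 mm; 72 mm tall in all. Stands upright. Origin: centre of the underside; z up. 
- dropper_bottle: Small white dropper bottle with a pointed cap: body 30 mm diameter, straight up to 38 mm; 60 mm tall in all. Stands upright. Origin: centre of the underside; z up. 
- squat_jar: Squat amber glass jar with a white lid of the same width: 48 mm diameter, 50 mm tall. Stands upright. Origin: centre of the underside; z up. 
- tube_rack: White rack of nine small capped tubes (fixed in it, 3 by 3): 40 mm (x) by 48 mm (y), its body 38 mm high, tube caps to 48 mm. Origin: centre of the underside; z up. Grip it across x (40 mm). Starts with its yaw within 0.6 rad of the world axes.
- slide_box: Closed grey plastic slide box with a small steel clasp on its -x face: 34 mm (x) by 50 mm (y), 44 mm high. Origin: centre of the underside; z up. Grip it across x (34 mm). Starts with its yaw within 0.6 rad of the world axes.
- beaker: Small glass beaker, 48 mm rim diameter, 55 mm tall, standing between the trays. Bystander: leave it. Origin: centre of the underside; z up. 
- wash_bottle: White bottle with blue cap, 60 mm diameter, 120 mm tall, at the left edge of the work. Bystander: leave it. Origin: centre of the underside; z up. 
- tip_box: White box with yellow pipette tips, 120 by 80 mm, 50 mm tall, at the right edge of the work. Bystander: leave it. Origin: centre of the underside; z up. 
Not all that is in view belongs to the job. What is shaped like the squat_jar but pink or red is not meant.

How it is judged:
By the outcome, as a careful person would: the job done as asked, in the order asked, and still so for the second after the job is handed in, with the robot touching nothing.
It also fails if it takes over 125 s, if anything falls off the work surface, if the arm or the gripper's body presses on something with over 40 N, if the wrist force passes 120 N, or if a joint passes its speed limit or range.

## Robot

A 6-joint arm with a two-finger parallel gripper is mounted at the origin on the work surface. World frame = base frame: x ahead of the robot, y to its left, z up, the work surface at z = 0. Lengths are in m, angles in rad, forces in N, time in s.
With the tool pointing down it reaches from about 0.35 to 0.875 m from the base axis. Payload 15.5 kg.
Tool frame: the origin (TCP) lies midway between the tips of the shut fingers; the grasp point (between the pads) lies 19 mm behind it; z points along the fingers, y is the direction in which the jaws open and shut (so a half turn about z gives the same grasp; the last joint's range is limited). The gripper opens to 85 mm and grips with 20 to 120 N. Pads are 22 mm wide; open, the fingers measure 114 mm over their backs; the gripper's body (76 mm by 85 mm) begins 54 mm behind the grasp point. The pads swing forward as they close: fully open they stand 13 mm farther back than shut.
Start: joints at [-0.096, 0.494, 1.345, -0, 1.302, -0.096], TCP at [0.625, 0, 0.231] pointing down, gripper open.
Joint ranges: [-2.91, 2.91], [-0.82, 2.16], [0.22, 2.67], [-1.22, 4.37], [0.12, 2.79], [-3.08, 3.08]. Speed limits (rad/s): [1.89, 1.89, 2.57, 3.01, 3.01, 3.01].

## Interface

Orientations are given as a unit quaternion [w, x, y, z].
In Python, from rig import monitor, capture, calibration, sign_off gives the robot as it stands.
- The arm moves only by the tool drive_tool, never from a script. Its argument "plan" is a list of rows, each an object with "xyz": the shift along the tool's x, y, z in cm, a list of three; "twist": the turn about the tool's z in degrees. A call has exactly 5 rows; each row shifts and turns the commanded pose from where the row before left it, along the tool's axes as they then stand; what a row does not reach is not made up. A row lasts 1/12 s, in which the tool goes at most 41.7 mm and 7.16 degrees, less where a joint would pass 70% of its speed; a pose out of reach is approached as far as the arm can. A call with a gripper value outside its range is refused whole. "hand" is the opening, from -1 (shut) to 1 (fully open), so that 0 is half open, set as the call begins (left out, the last holds). The fingers move at their own pace and stop on an object; "newtons" is the grip in N (left out, the last holds). Time passes only in rows, so rows that do not move let the fingers close, or fill a call up. It gives the time, the measured TCP pose, the force and the opening at its end, in the units of the state.
- monitor.get_state(): the state, without advancing time (a new reading comes with each control period).
- capture(name): name is "scene" or "side" or "wrist"; returns the picture (384x512x3 uint8, red, green, blue); there is no depth.
- calibration(name): a dict with "K" (3x3 intrinsics, pixels), "extrinsics" (4x4, takes a point from camera to world coordinates); the wrist camera has in their place "mount" (4x4, takes a point from camera to tool coordinates, whose origin is the TCP and whose axes are the flange's). Camera axes: x right, y up, looking along -z (the intrinsics and any distortion apply to the point x, -y, -z); pixel columns grow to the right and rows downward; lengths in m; the calibration is good to about 2 mm. A picture is of the moment at which its call begins: read the wrist's pose just before it. calibration takes no time and is no camera call.
- sign_off(): hands the job in, once; it reports no verdict.
The state is a dict: "time": time; "joint_pos": joint angles; "joint_vel": joint speeds; "effort": joint torques, N m; "tool_pos": TCP position; "tool_rot": TCP orientation; "contact_force": force on the tool from outside, world axes, zero at the start; "wrist_torque": the same for the moment, N m; "finger_gap": opening from 0.0 (shut) to 1.0 (fully open).
Only numpy, scipy, OpenCV 4.12 (cv2) and the standard library are available. Lean on these libraries where they do the work, as an engineer would, in place of code of your own. Each camera call takes 0.05 s, during which the arm holds its last target. There are 200 camera calls.

## Working session

There is one attempt and no reset: what is moved stays moved. The work goes in short steps, Python scripts to look and compute and a tool call to move; the robot and the scene stay as the last step left them, time stands still between calls to the robot, and variables do not carry over. Pictures are saved under pics/ and viewed, about 12 in all and at most 16, crops included, and the job is handed in when it is done.

Besides the shell and the picture viewer there is one more tool, called by a JSON object that holds its "fn" and its "kwargs". drive_tool: Moves the arm, as the interface text tells. Its arguments: {"type":"object","properties":{"plan":{"type":"array","items":{"type":"object","properties":{"xyz":{"type":"array","items":{"type":"number"}},"twist":{"type":"number"}}}},"hand":{"type":"number"},"newtons":{"type":"number"}},"required":["plan"]}

```bash
ls; mkdir -p pics; python3 - <<'E'
from rig import monitor, capture, calibration
import cv2
print(monitor.get_state())
for n in("scene","side","wrist"):
    print(n,calibration(n))
    im=capture(n)[:,:,::-1]
    cv2.imwrite(f"pics/{n}0.png",im)
    cv2.imwrite(f"pics/{n}0v.png",cv2.resize(im,(800,600),interpolation=cv2.INTER_CUBIC))
E
```

```text
pics
{'time': 0.0, 'joint_pos': array([-9.54820965e-02,  4.94208206e-01,  1.34612697e+00,  2.02464044e-06,
        1.30250358e+00, -9.54996376e-02]), 'joint_vel': array([ 0.0011446 , -0.00015079,  0.00082886,  0.00015387, -0.00191821,
        0.00021991]), 'effort': array([-2.68344644e-03, -8.82162237e+01, -3.83866239e+01, -4.40739132e-04,
        1.02696815e-02,  1.38197843e-04]), 'tool_pos': array([6.24640631e-01, 4.94659009e-05, 2.30686108e-01]), 'tool_rot': array([-4.81180413e-04,  7.07100632e-01,  7.07112655e-01, -3.95795275e-04]), 'contact_force': array([ 0.48281128, -0.03559752,  0.76440092]), 'wrist_torque': array([-0.00635178, -0.04990633,  0.00171745]), 'finger_gap': 0.9988995341124092}
scene {'K': array([[435.38420798,   0.        , 248.89941785],
       [  0.        , 435.38420798, 197.60695077],
       [  0.        ,   0.        ,   1.        ]]), 'extrinsics': array([[-0.12693113, -0.55908718,  0.8193351 ,  1.75822284],
       [ 0.99178628, -0.08466188,  0.09587674,  0.13361862],
       [ 0.01576299,  0.82477505,  0.56524122,  0.8313398 ],
       [ 0.        ,  0.      
[... 276 characters left out ...]
     [-0.60018466,  0.40183152, -0.69159945, -0.70594855],
       [-0.02143647,  0.8562577 ,  0.5161039 ,  0.544737  ],
       [ 0.        ,  0.        ,  0.        ,  1.        ]])}
wrist {'K': array([[296.24748792,   0.        , 261.79202992],
       [  0.        , 296.24748792, 196.50594945],
       [  0.        ,   0.        ,   1.        ]]), 'mount': array([[-4.95455006e-04,  9.56681701e-01,  2.91135497e-01,
         7.48254290e-02],
       [ 9.99999872e-01,  5.03693515e-04,  4.66469209e-05,
        -1.11617074e-04],
       [-1.02016806e-04,  2.91135483e-01, -9.56681828e-01,
        -1.42427854e-01],
       [ 0.00000000e+00,  0.00000000e+00,  0.00000000e+00,
         1.00000000e+00]])}
```

View pics/scene0v.png

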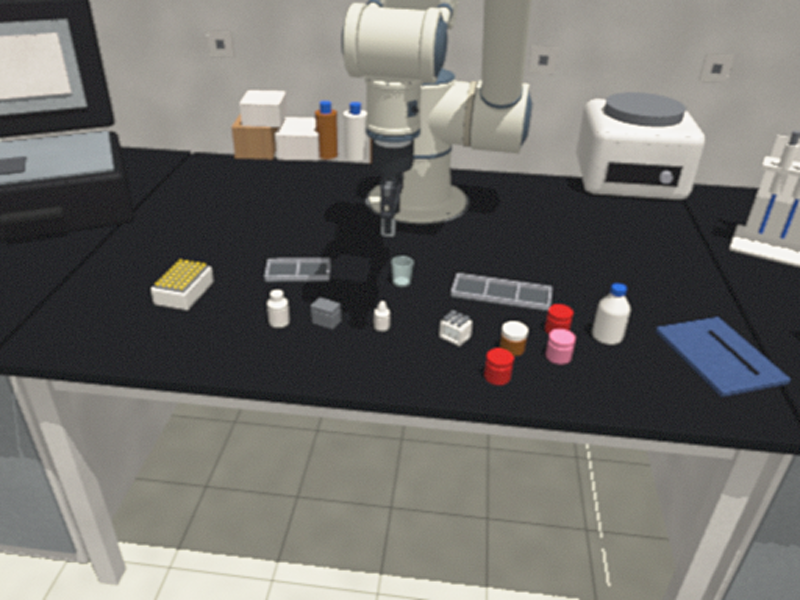

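View pics/side0v.png

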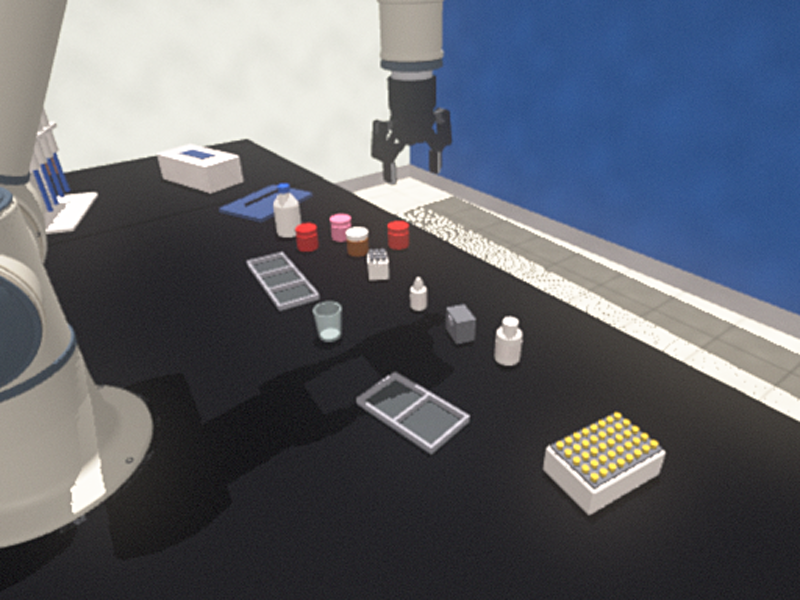

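View pics/wrist0v.png

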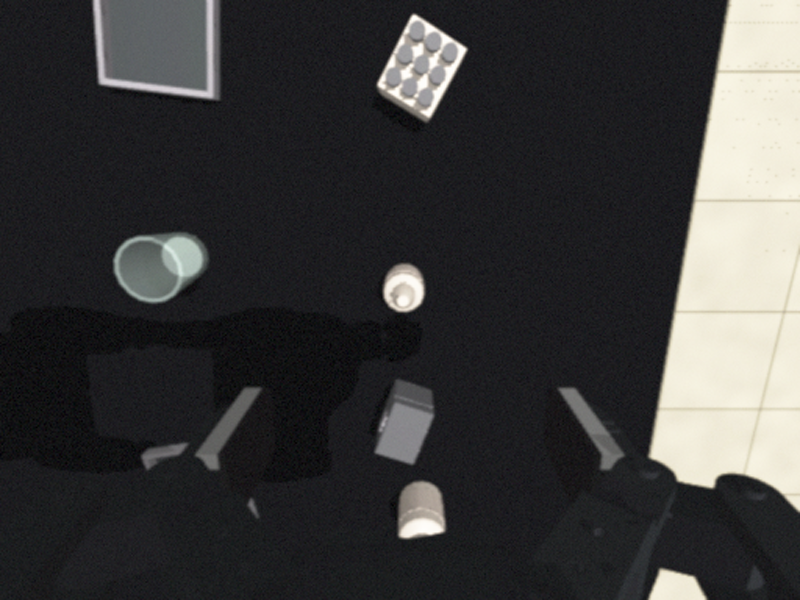

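```bash
python3 - <<'E'
import cv2
im=cv2.imread("pics/scene0.png")
cv2.imwrite("pics/scene0c.png",cv2.resize(im[150:260,90:410],None,fx=2.5,fy=2.5,interpolation=cv2.INTER_CUBIC))
E
```

```text
(no output)
```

View pics/scene0c.png

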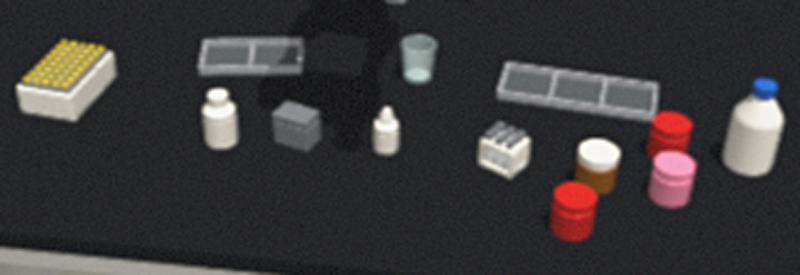

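{"fn": "drive_tool", "kwargs": {"plan": [{"xyz": [4, -0.5, -0.8]}, {"xyz": [4, -0.5, -0.8]}, {"xyz": [4, -0.5, -0.8]}, {"xyz": [4, -0.5, -0.8]}, {"xyz": [3, -0.5, -0.8]}]}}

```text
schema error: expected keys xyz, twist
```

```bash
cat > h.py <<'E'
import numpy as np, cv2, json, os
from rig import monitor, capture, calibration
from scipy.spatial.transform import Rotation as R
def snap(n,out,crop=None):
    s=monitor.get_state(); im=capture(n)[:,:,::-1]; c=calibration(n)
    if n=="wrist":
        T=np.eye(4); T[:3,:3]=R.from_quat(np.roll(s["tool_rot"],-1)).as_matrix(); T[:3,3]=s["tool_pos"]; T=T@c["mount"]
    else: T=c["extrinsics"]
    np.savez(f"pics/{out}.npz",T=T,K=c["K"])
    x0,x1,y0,y1=crop or (0,512,0,384)
    f=min(800/(x1-x0),600/(y1-y0))
    np.save(f"pics/{out}_c.npy",[x0,y0,f])
    cv2.imwrite(f"pics/{out}r.png",im)
    cv2.imwrite(f"pics/{out}.png",cv2.resize(im[y0:y1,x0:x1],None,fx=f,fy=f,interpolation=cv2.INTER_CUBIC))
    print(out,"t",round(s["time"],2),"tcp",s["tool_pos"].round(4),"gap",round(s["finger_gap"],3),"F",s["contact_force"].round(1))
def w(out,u,v,z):
    d=np.load(f"pics/{out}.npz"); x0,y0,f=np.load(f"pics/{out}_c.npy"); K,T=d["K"],d["T"]
    px=(u+.5)/f-.5+x0; py=(v+.5)/f-.5+y0
    r=T[:3,:3]@np.array([(px-K[0,2])/K[0,0],-(py-K[1,2])/K[1,1],-1])
    return (T[:3,3]+r*(z-T[2,3])/r[2])
def proj(out,P):
    d=np.load(f"pics/{out}.npz"); x0,y0,f=np.load(f"pics/{out}_c.npy"); K,T=d["K"],d["T"]
    p=T[:3,:3].T@(np.array(P)-T[:3,3]); px=K[0,0]*p[0]/-p[2]+K[0,2]; py=K[1,1]*p[1]/p[2]+K[1,2]
    return np.array([(px-x0+.5)*f-.5,(py-y0+.5)*f-.5])
E
python3 -c "
from h import *
snap('wrist','w1')"
```

```text
w1 t 0.15 tcp [0.6247 0.     0.2308] gap 1.001 F [0.6 0.2 0.6]
```

View pics/w1.png

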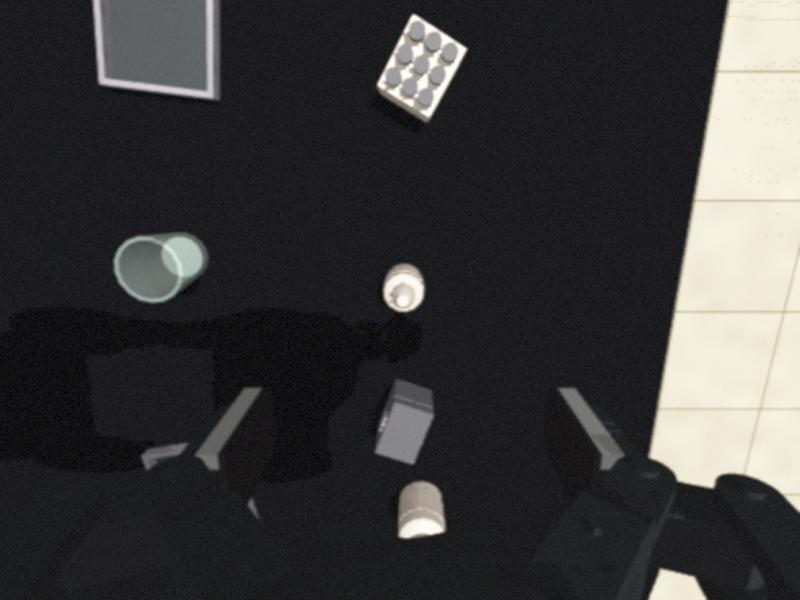

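{"fn": "drive_tool", "kwargs": {"plan": [{"xyz": [-4, 0, 0]}, {"xyz": [-4, 0, 0]}, {"xyz": [-4, 0, 0]}, {"xyz": [-4, 0, 0]}, {"xyz": [-4, 0, 0]}]}}

```text
schema error: expected keys xyz, twist
```

{"fn": "drive_tool", "kwargs": {"plan": [{"xyz": [-3, 0, 0]}, {"xyz": [-3, 0, 0]}, {"xyz": [-3, 0, 0]}, {"xyz": [0, 0, 0]}, {"xyz": [0, 0, 0]}]}}

```text
schema error: expected keys xyz, twist
```

```bash
python3 -c "
from h import *
snap('wrist','w2')"
```

```text
w2 t 0.2 tcp [0.6248 0.     0.2309] gap 0.998 F [-0.  -0.2 -0.1]
```

View pics/w2.png

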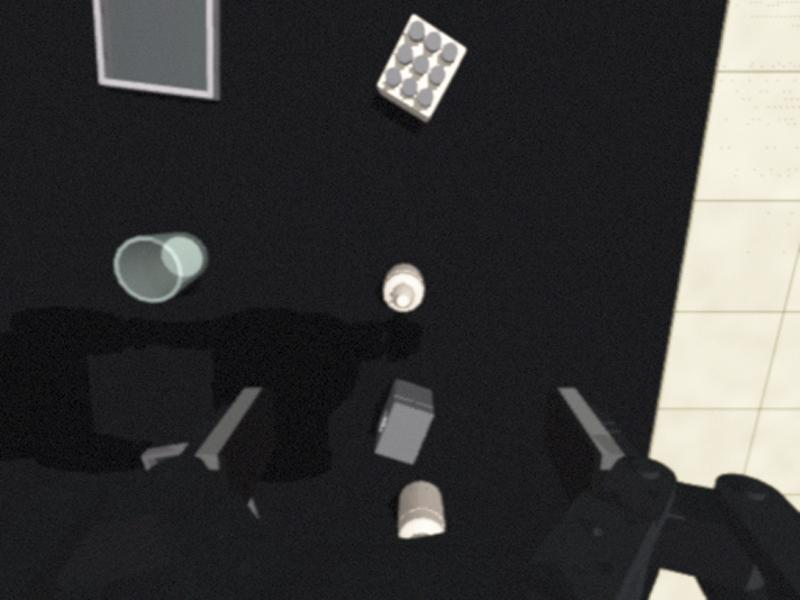

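{"fn": "drive_tool", "kwargs": {"plan": [{"xyz": [4, -0.5, -0.8], "twist": 0}, {"xyz": [4, -0.5, -0.8], "twist": 0}, {"xyz": [4, -0.5, -0.8], "twist": 0}, {"xyz": [4, -0.5, -0.8], "twist": 0}, {"xyz": [4, -0.5, -0.8], "twist": 0}]}}

```text
time: 0.67
tool_pos: [0.5994, 0.2017, 0.2717]
tool_rot: [-0.0, 0.707, 0.707, -0.0]
contact_force: [1.2, 1.0, -0.2]
finger_gap: 1.003
```

{"fn": "drive_tool", "kwargs": {"plan": [{"xyz": [3, 0, 0], "twist": 0}, {"xyz": [0, 0, 0], "twist": 0}, {"xyz": [0, 0, 0], "twist": 0}, {"xyz": [0, 0, 0], "twist": 0}, {"xyz": [0, 0, 0], "twist": 0}]}}

```text
time: 1.08
tool_pos: [0.6001, 0.2289, 0.2711]
tool_rot: [-0.0, 0.707, 0.707, -0.0]
contact_force: [0.1, 0.4, 0.3]
finger_gap: 1.002
```

```bash
python3 -c "
from h import *
snap('wrist','w1')"
```

```text
w1 t 1.08 tcp [0.6001 0.2289 0.2711] gap 1.002 F [0.1 0.4 0.3]
```

View pics/w1.png

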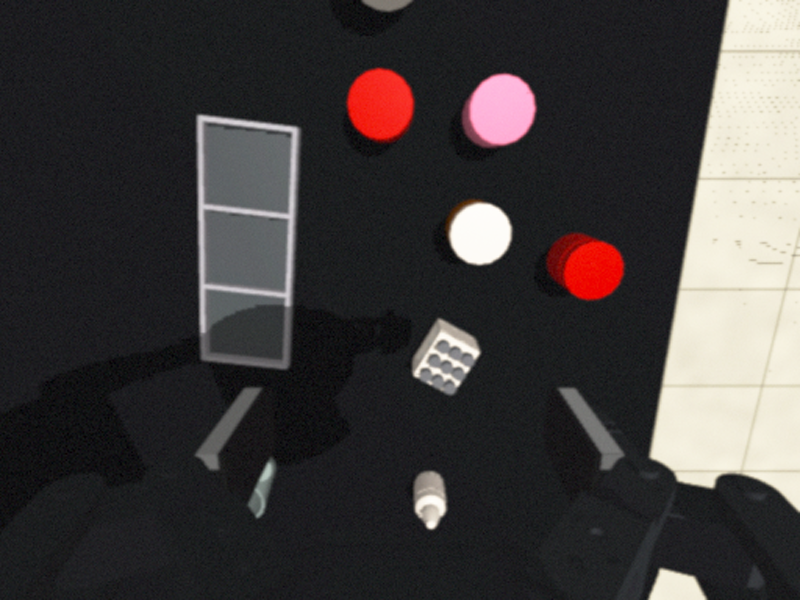

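Wrist view w1: long tray corners (197,115), (300,127), (288,368), (201,361). Squat jar candidates: white-lidded amber (480,233), red (380,105), red (592,269), pink (503,110). The amber one with the white lid fits. Rack caps centre at (446,361), dropper tip at (431,525).

{"fn": "drive_tool", "kwargs": {"plan": [{"xyz": [-4, -0.8, 0], "twist": 0}, {"xyz": [-4, -0.8, 0], "twist": 0}, {"xyz": [-4, -0.8, 0], "twist": 0}, {"xyz": [-4, -0.8, 0], "twist": 0}, {"xyz": [-4, -0.8, 0], "twist": 0}]}}

```text
time: 1.55
tool_pos: [0.5591, 0.0274, 0.2713]
tool_rot: [0.0, 0.708, 0.707, -0.0]
contact_force: [1.2, 0.4, 0.3]
finger_gap: 0.998
```

{"fn": "drive_tool", "kwargs": {"plan": [{"xyz": [-4, 0, 0], "twist": 0}, {"xyz": [-2.5, 0, 0], "twist": 0}, {"xyz": [0, 0, 0], "twist": 0}, {"xyz": [0, 0, 0], "twist": 0}, {"xyz": [0, 0, 0], "twist": 0}]}}

```text
time: 1.97
tool_pos: [0.5598, -0.0353, 0.2713]
tool_rot: [-0.0, 0.708, 0.707, 0.0]
contact_force: [0.5, -0.1, 0.2]
finger_gap: 1.003
```

```bash
python3 -c "
from h import *
snap('wrist','w2')
pts=dict(LT=[(197,115,.014),(300,127,.014),(288,368,.014),(201,361,.014)],jar=[(480,233,.05)],red=[(380,105,.05),(592,269,.05)],pink=[(503,110,.05)],rack=[(446,361,.048)],rackcorner=[(416,376,.038),(450,394,.038),(479,351,.038),(441,331,.038)],drop=[(431,524,.058)])
for k,v in pts.items(): print(k,[w('w1',*p)[:2].round(4).tolist() for p in v])
"
```

```text
w2 t 1.97 tcp [ 0.5598 -0.0353  0.2713] gap 1.003 F [ 0.5 -0.1  0.2]
LT [[0.43, 0.3433], [0.5118, 0.3342], [0.4857, 0.1226], [0.4048, 0.1299]]
jar [[0.6552, 0.2538]]
red [[0.5788, 0.3463], [0.7461, 0.2249]]
pink [[0.6681, 0.3428]]
rack [[0.6311, 0.1444]]
rackcorner [[0.6056, 0.1256], [0.6363, 0.1078], [0.6606, 0.1494], [0.6271, 0.168]]
drop [[0.6198, -0.0167]]
```

View pics/w2.png

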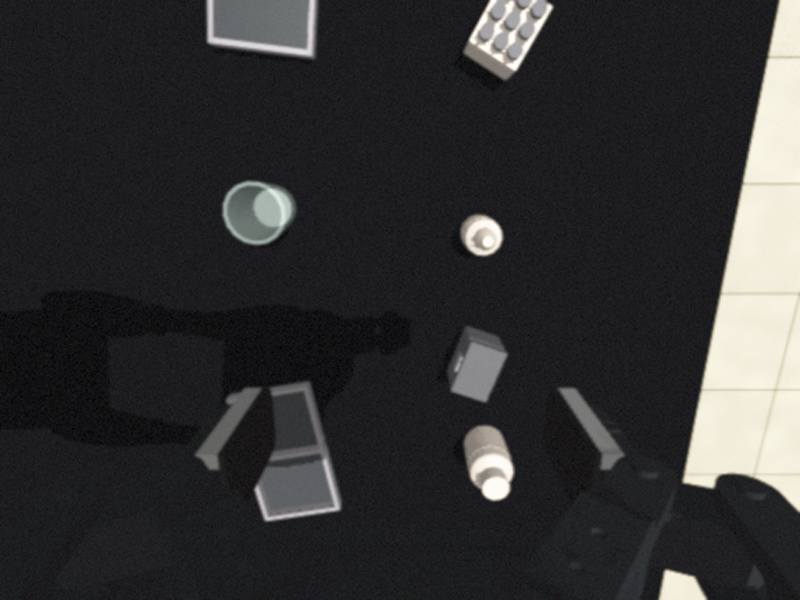

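w2: short tray corners TR (310,382), BR (340,509), BL (267,520). Slide box top (506,353), (485,401), (450,388). Tall bottle cap (495,487), dropper tip (486,240), rack caps around (512,25).

```bash
python3 -c "
from h import *
pts=dict(ST=[(310,382,.014),(340,509,.014),(267,520,.014)],box=[(506,353,.044),(485,401,.044),(450,388,.044)],rack=[(512,25,.048)],drop=[(486,240,.06)],tall=[(495,487,.072)],beaker=[(257,212,.055),(270,208,.0)])
for k,v in pts.items(): print(k,[w('w2',*p)[:2].round(4).tolist() for p in v])
T=np.eye(4);T[:3,:3]=np.array([[0,1,0],[1,0,0],[0,0,-1]]);T[:3,3]=[.6247,0,.2308]
c=calibration('wrist');np.savez('pics/w0.npz',T=T@c['mount'],K=c['K']);np.save('pics/w0_c.npy',[0,0,1.5625])
pts=dict(rack=[(422,65,.048)],drop=[(402,298,.06)],box=[(433,410,.044),(415,464,.044),(376,458,.044)],beaker=[(150,268,.055)])
for k,v in pts.items(): print(k,[w('w0',*p)[:2].round(4).tolist() for p in v])
# scene camera, crop coords
c=calibration('scene');np.savez('pics/s0.npz',T=c['extrinsics'],K=c['K']);np.save('pics/s0_c.npy',[90,150,2.5])
pts=dict(ST=[(202,39,.014),(304,39,.014),(299,73,.014),(198,71,.014)],LT=[(506,63,.014),(659,82,.014),(655,117,.014),(499,101,.014)],tall=[(217,95,.072)],drop=[(387,110,.06)],jar=[(599,153,.05)],rack=[(504,131,.048)])
for k,v in pts.items(): print(k,[w('s0',*p)[:2].round(4).tolist() for p in v])
"
```

```text
ST [[0.4652, -0.1559], [0.487, -0.3012], [0.4098, -0.315]]
box [[0.6427, -0.1142], [0.6268, -0.1601], [0.5953, -0.1473]]
rack [[0.6315, 0.1337]]
drop [[0.6184, -0.0144]]
tall [[0.6343, -0.2288]]
beaker [[0.4436, 0.0066], [0.4376, 0.005]]
rack [[0.6327, 0.1363]]
drop [[0.6194, -0.0136]]
box [[0.6434, -0.1109], [0.6292, -0.1611], [0.597, -0.1553]]
beaker [[0.4429, 0.0069]]
ST [[0.407, -0.3191], [0.3838, -0.1701], [0.4784, -0.1583], [0.4948, -0.3002]]
LT [[0.4065, 0.1307], [0.425, 0.3468], [0.5153, 0.3354], [0.5078, 0.1257]]
tall [[0.6368, -0.2297]]
drop [[0.6205, -0.0138]]
jar [[0.6601, 0.2531]]
rack [[0.6276, 0.1358]]
```

{"fn": "drive_tool", "kwargs": {"plan": [{"xyz": [3.42, 1.44, 1.5], "twist": 0}, {"xyz": [3.42, 1.44, 1.5], "twist": 0}, {"xyz": [3.42, 1.44, 1.5], "twist": 0}, {"xyz": [3.42, 1.44, 1.5], "twist": 0}, {"xyz": [3.42, 1.44, 1.5], "twist": 0}]}}

```text
time: 2.43
tool_pos: [0.6321, 0.139, 0.1955]
tool_rot: [-0.0, 0.707, 0.708, 0.0]
contact_force: [0.2, -0.3, -0.1]
finger_gap: 1.0
```

{"fn": "drive_tool", "kwargs": {"plan": [{"xyz": [0, 0, 2.5], "twist": 6}, {"xyz": [0, 0, 2.5], "twist": 6}, {"xyz": [0, 0, 2.5], "twist": 6}, {"xyz": [0, 0, 2.5], "twist": 6}, {"xyz": [0, 0, 2.5], "twist": 6}]}}

```text
time: 2.85
tool_pos: [0.6316, 0.1375, 0.0701]
tool_rot: [-0.0, 0.867, 0.499, 0.0]
contact_force: [-0.0, -0.1, 0.5]
finger_gap: 0.999
```

```bash
python3 -c "
from h import *
snap('wrist','w3')"
```

```text
w3 t 2.85 tcp [0.6316 0.1375 0.0701] gap 0.999 F [-0.  -0.1  0.5]
```

View pics/w3.png

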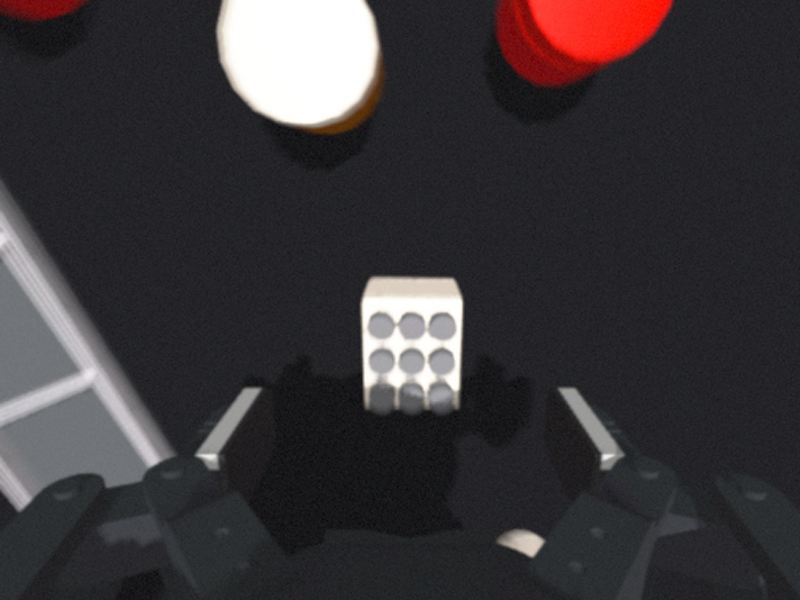

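```bash
python3 -c "
from h import *
print(w('w3',412,361,.048),w('w3',300,42,.05), w('w3',95,377,.014))"
```

```text
[0.63363352 0.13980037 0.048     ] [0.65802194 0.25157545 0.05      ] [0.49359988 0.19480403 0.014     ]
```

{"fn": "drive_tool", "kwargs": {"plan": [{"xyz": [0.3, 0.05, 2], "twist": 0}, {"xyz": [0, 0, 2], "twist": 0}, {"xyz": [0, 0, 1.5], "twist": 0}, {"xyz": [0, 0, 0.5], "twist": 0}, {"xyz": [0, 0, 0], "twist": 0}]}}

```text
time: 3.32
tool_pos: [0.6332, 0.139, 0.0107]
tool_rot: [-0.0, 0.865, 0.501, -0.001]
contact_force: [-0.4, -0.6, -0.2]
finger_gap: 0.999
```

{"fn": "drive_tool", "kwargs": {"plan": [{"xyz": [0, 0, 0], "twist": 0}, {"xyz": [0, 0, 0], "twist": 0}, {"xyz": [0, 0, 0], "twist": 0}, {"xyz": [0, 0, 0], "twist": 0}, {"xyz": [0, 0, 0], "twist": 0}], "hand": -1, "newtons": 40}}

```text
time: 3.73
tool_pos: [0.6345, 0.1385, 0.0124]
tool_rot: [0.0, 0.866, 0.5, 0.001]
contact_force: [-1.5, 0.5, 8.8]
finger_gap: 0.461
```

{"fn": "drive_tool", "kwargs": {"plan": [{"xyz": [0, 0, 0], "twist": 0}, {"xyz": [0, 0, 0], "twist": 0}, {"xyz": [0, 0, 0], "twist": 0}, {"xyz": [0, 0, 0], "twist": 0}, {"xyz": [0, 0, 0], "twist": 0}]}}

```text
time: 4.15
tool_pos: [0.6345, 0.1385, 0.0124]
tool_rot: [0.0, 0.866, 0.5, 0.001]
contact_force: [-1.4, 0.5, 7.3]
finger_gap: 0.459
```

{"fn": "drive_tool", "kwargs": {"plan": [{"xyz": [0, 0, -0.5], "twist": 0}, {"xyz": [0, 0, -1.5], "twist": 0}, {"xyz": [0, 0, -2], "twist": 0}, {"xyz": [0, 0, -2], "twist": 0}, {"xyz": [0, -1, -1], "twist": 0}]}}

```text
time: 4.57
tool_pos: [0.6273, 0.1429, 0.0841]
tool_rot: [0.001, 0.866, 0.5, 0.002]
contact_force: [0.9, 0.0, -0.7]
finger_gap: 0.458
```

{"fn": "drive_tool", "kwargs": {"plan": [{"xyz": [-0.2, -4, 0], "twist": 0}, {"xyz": [-0.2, -4, 0], "twist": 0}, {"xyz": [-0.2, -4, 0], "twist": 0}, {"xyz": [-0.1, -4, 0], "twist": 0}, {"xyz": [0, -3, 0], "twist": 0}]}}

```text
time: 4.98
tool_pos: [0.4532, 0.2329, 0.0814]
tool_rot: [-0.0, 0.866, 0.5, -0.001]
contact_force: [0.6, 1.5, -0.4]
finger_gap: 0.464
```

{"fn": "drive_tool", "kwargs": {"plan": [{"xyz": [0, 0, 0], "twist": -6}, {"xyz": [0, 0, 0], "twist": -6}, {"xyz": [0, 0, 0], "twist": -6}, {"xyz": [0, 0, 0], "twist": -5}, {"xyz": [0, 0, 0], "twist": 0}]}}

```text
time: 5.4
tool_pos: [0.4564, 0.2324, 0.0814]
tool_rot: [-0.0, 0.747, 0.664, -0.0]
contact_force: [0.0, 0.2, -0.8]
finger_gap: 0.461
```

```bash
python3 -c "
from h import *
snap('wrist','w4')"
```

```text
w4 t 5.4 tcp [0.4564 0.2324 0.0814] gap 0.461 F [ 0.   0.2 -0.8]
```

View pics/w4.png

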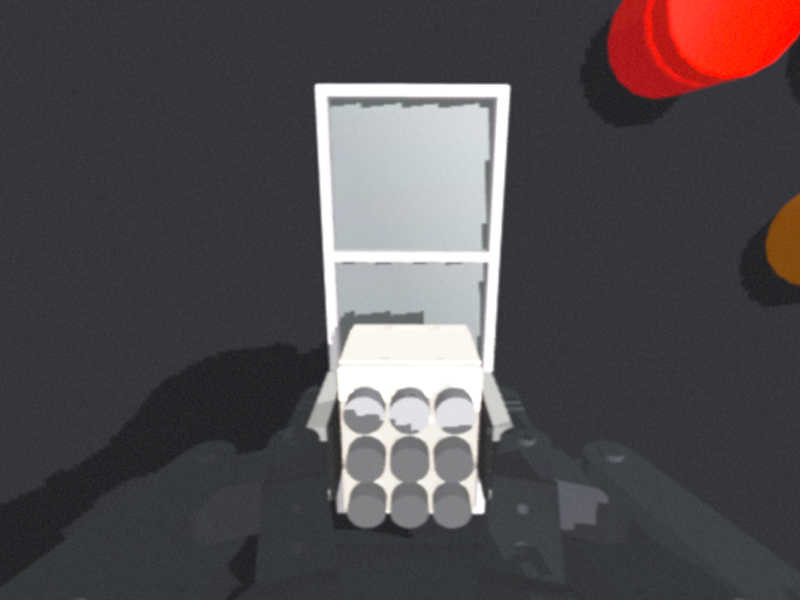

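```bash
python3 -c "
from h import *
a,b,c,d=[w('w4',*p,.014) for p in((316,85),(509,87),(329,256),(499,258))]
s=monitor.get_state(); M=R.from_quat(np.roll(s['tool_rot'],-1)).as_matrix()
for p in (a,b,c,d,w('w4',409,460,.12)): print(p.round(4),((p-s['tool_pos'])@M).round(4))"
```

```text
[0.4305 0.3433 0.014 ] [ 0.1068 -0.0395  0.0674]
[0.5097 0.3331 0.014 ] [0.1065 0.0403 0.0674]
[0.4238 0.2721 0.014 ] [ 0.0354 -0.0374  0.0674]
[0.5012 0.262  0.014 ] [0.0349 0.0406 0.0674]
[0.4563 0.234  0.12  ] [ 0.0016 -0.0004 -0.0386]
```

{"fn": "drive_tool", "kwargs": {"plan": [{"xyz": [0, 0, 2], "twist": 0}, {"xyz": [0, 0, 2], "twist": 0}, {"xyz": [0, 0, 1.5], "twist": 0}, {"xyz": [0, 0, 0.6], "twist": 0}, {"xyz": [0, 0, 0.3], "twist": 0}]}}

```text
time: 5.87
tool_pos: [0.4565, 0.2321, 0.0165]
tool_rot: [-0.0, 0.75, 0.662, -0.001]
contact_force: [0.7, -1.0, 0.0]
finger_gap: 0.46
```

{"fn": "drive_tool", "kwargs": {"plan": [{"xyz": [0, 0, 0], "twist": 0}, {"xyz": [0, 0, 0], "twist": 0}, {"xyz": [0, 0, 0], "twist": 0}, {"xyz": [0, 0, 0], "twist": 0}, {"xyz": [0, 0, 0], "twist": 0}]}}

```text
time: 6.28
tool_pos: [0.4575, 0.2324, 0.0178]
tool_rot: [0.0, 0.749, 0.663, 0.0]
contact_force: [0.3, 0.2, -0.1]
finger_gap: 0.457
```

{"fn": "drive_tool", "kwargs": {"plan": [{"xyz": [0, 0, 0.1], "twist": 0}, {"xyz": [0, 0, 0.1], "twist": 0}, {"xyz": [0, 0, 0], "twist": 0}, {"xyz": [0, 0, 0], "twist": 0}, {"xyz": [0, 0, 0], "twist": 0}]}}

```text
time: 6.7
tool_pos: [0.4575, 0.2324, 0.0163]
tool_rot: [0.0, 0.749, 0.663, 0.001]
contact_force: [-4.4, -2.5, 25.0]
finger_gap: 0.461
```

{"fn": "drive_tool", "kwargs": {"plan": [{"xyz": [0, 0, 0], "twist": 0}, {"xyz": [0, 0, 0], "twist": 0}, {"xyz": [0, 0, 0], "twist": 0}, {"xyz": [0, 0, 0], "twist": 0}, {"xyz": [0, 0, 0], "twist": 0}], "hand": 0.4}}

```text
time: 7.12
tool_pos: [0.4572, 0.2323, 0.0152]
tool_rot: [-0.0, 0.749, 0.663, -0.0]
contact_force: [0.1, 0.0, 0.5]
finger_gap: 0.701
```

{"fn": "drive_tool", "kwargs": {"plan": [{"xyz": [0, 0, -1], "twist": 0}, {"xyz": [0, 0, -3], "twist": 0}, {"xyz": [0, 0, -4], "twist": 0}, {"xyz": [0, 0, -4], "twist": 0}, {"xyz": [0, 0, -2], "twist": 0}]}}

```text
time: 7.53
tool_pos: [0.4582, 0.2327, 0.16]
tool_rot: [0.001, 0.749, 0.663, 0.002]
contact_force: [2.1, 1.2, 0.4]
finger_gap: 0.702
```

{"fn": "drive_tool", "kwargs": {"plan": [{"xyz": [-3.36, 1.78, 0], "twist": 0}, {"xyz": [-3.36, 1.78, 0], "twist": 0}, {"xyz": [-3.36, 1.78, 0], "twist": 0}, {"xyz": [-3.36, 1.78, 0], "twist": 0}, {"xyz": [-3.36, 1.78, 0], "twist": 0}], "hand": 1}}

```text
time: 7.95
tool_pos: [0.5253, 0.053, 0.1562]
tool_rot: [0.0, 0.749, 0.663, 0.0]
contact_force: [1.2, 0.7, -0.4]
finger_gap: 1.001
```

{"fn": "drive_tool", "kwargs": {"plan": [{"xyz": [-3.36, 1.78, 0], "twist": 0}, {"xyz": [-3.36, 1.78, 0], "twist": 0}, {"xyz": [-3.36, 1.78, 0], "twist": 0}, {"xyz": [-3.36, 1.78, 0], "twist": 0}, {"xyz": [-3.36, 1.78, 0], "twist": 0}]}}

```text
time: 8.37
tool_pos: [0.5931, -0.1249, 0.1561]
tool_rot: [0.0, 0.749, 0.663, 0.0]
contact_force: [1.0, 0.9, -0.2]
finger_gap: 0.997
```

{"fn": "drive_tool", "kwargs": {"plan": [{"xyz": [-3.36, 1.78, 0], "twist": 0}, {"xyz": [-3.36, 1.78, 0], "twist": 0}, {"xyz": [-3.36, 1.78, 0], "twist": 0}, {"xyz": [0, 0, 0], "twist": 0}, {"xyz": [0, 0, 0], "twist": 0}]}}

```text
time: 8.78
tool_pos: [0.6337, -0.2313, 0.1555]
tool_rot: [0.0, 0.75, 0.662, 0.0]
contact_force: [-0.2, 0.4, -0.1]
finger_gap: 0.995
```

```bash
python3 -c "
from h import *
snap('wrist','w5')
from h import proj
print(proj('w5',[.635,-.229,.072]))"
```

```text
w5 t 8.78 tcp [ 0.6337 -0.2313  0.1555] gap 0.995 F [-0.2  0.4 -0.1]
[411.623392   314.09840372]
```

View pics/w5.png

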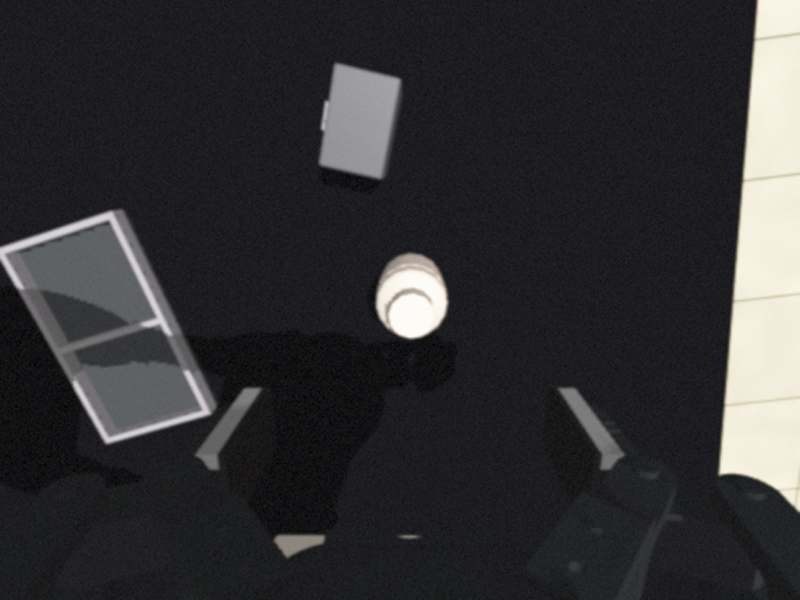

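Cap at (411,314), just where predicted. The short tray rim (0,252), (118,211), (211,411), (106,441) and the slide box top are fully visible.

```bash
python3 -c "
from h import *
for n,P,z in(('ST',[(0,252),(118,211),(211,411),(106,441)],.014),('box',[(335,64),(400,78),(384,179),(319,165)],.044)):
    q=np.array([w('w5',*p,z)[:2] for p in P]); print(n,q.round(4).tolist(),q.mean(0).round(4),[np.degrees(np.arctan2(*(q[b]-q[a])[::-1])).round(1) for a,b in((0,1),(3,2),(3,0),(2,1))],[np.linalg.norm(q[i]-q[i-1]).round(4) for i in range(4)])"
```

```text
ST [[0.3853, -0.1757], [0.4654, -0.1606], [0.4874, -0.2997], [0.4083, -0.3136]] [ 0.4366 -0.2374] [np.float64(10.7), np.float64(10.0), np.float64(99.5), np.float64(99.0)] [np.float64(0.1398), np.float64(0.0815), np.float64(0.1408), np.float64(0.0803)]
box [[0.6125, -0.1044], [0.6435, -0.1146], [0.6288, -0.1617], [0.596, -0.1504]] [ 0.6202 -0.1328] [np.float64(-18.2), np.float64(-18.9), np.float64(70.3), np.float64(72.6)] [np.float64(0.0489), np.float64(0.0327), np.float64(0.0493), np.float64(0.0347)]
```

{"fn": "drive_tool", "kwargs": {"plan": [{"xyz": [0.25, 0.1, 4], "twist": 0}, {"xyz": [0, 0, 4], "twist": 0}, {"xyz": [0, 0, 3], "twist": 0}, {"xyz": [0, 0, 2], "twist": 0}, {"xyz": [0, 0, 0.7], "twist": 0}]}}

```text
time: 9.25
tool_pos: [0.6328, -0.2247, 0.0154]
tool_rot: [-0.002, 0.749, 0.663, -0.001]
contact_force: [-0.3, -0.9, -0.7]
finger_gap: 0.999
```

{"fn": "drive_tool", "kwargs": {"plan": [{"xyz": [0, 0, 0], "twist": 0}, {"xyz": [0, 0, 0], "twist": 0}, {"xyz": [0, 0, 0], "twist": 0}, {"xyz": [0, 0, 0], "twist": 0}, {"xyz": [0, 0, 0], "twist": 0}], "hand": -1}}

```text
time: 9.67
tool_pos: [0.636, -0.2273, 0.0204]
tool_rot: [0.001, 0.749, 0.663, 0.001]
contact_force: [-1.3, 2.0, 9.5]
finger_gap: 0.453
```

{"fn": "drive_tool", "kwargs": {"plan": [{"xyz": [0, 0, 0], "twist": 0}, {"xyz": [0, 0, 0], "twist": 0}, {"xyz": [0, 0, 0], "twist": 0}, {"xyz": [0, 0, 0], "twist": 0}, {"xyz": [0, 0, 0], "twist": 0}]}}

```text
time: 10.08
tool_pos: [0.6359, -0.2273, 0.0204]
tool_rot: [0.001, 0.749, 0.663, 0.001]
contact_force: [-2.1, 2.3, 10.8]
finger_gap: 0.451
```

{"fn": "drive_tool", "kwargs": {"plan": [{"xyz": [0, 0, -0.5], "twist": 0}, {"xyz": [0, 0, -1.5], "twist": 0}, {"xyz": [0, 0, -2.5], "twist": 0}, {"xyz": [0, 0, -2.5], "twist": 0}, {"xyz": [0, 0, -2], "twist": 0}]}}

```text
time: 10.5
tool_pos: [0.6354, -0.2273, 0.1111]
tool_rot: [0.001, 0.749, 0.663, 0.0]
contact_force: [1.1, 0.4, -0.3]
finger_gap: 0.453
```

{"fn": "drive_tool", "kwargs": {"plan": [{"xyz": [3.3, -2.12, 0], "twist": 0}, {"xyz": [3.3, -2.12, 0], "twist": 0}, {"xyz": [3.3, -2.12, 0], "twist": 0}, {"xyz": [3.3, -2.12, 0], "twist": 0}, {"xyz": [3.3, -2.12, 0], "twist": 0}]}}

```text
time: 10.92
tool_pos: [0.5491, -0.0492, 0.1094]
tool_rot: [0.001, 0.749, 0.662, 0.0]
contact_force: [1.1, 1.1, -1.5]
finger_gap: 0.455
```

{"fn": "drive_tool", "kwargs": {"plan": [{"xyz": [3.3, -2.12, 0], "twist": 0}, {"xyz": [3.3, -2.12, 0], "twist": 0}, {"xyz": [3.3, -2.12, 0], "twist": 0}, {"xyz": [3.3, -2.12, 0], "twist": 0}, {"xyz": [3.3, -2.12, 0], "twist": 0}]}}

```text
time: 11.33
tool_pos: [0.4641, 0.1277, 0.1093]
tool_rot: [0.0, 0.749, 0.662, 0.001]
contact_force: [1.3, 1.2, -1.2]
finger_gap: 0.456
```

{"fn": "drive_tool", "kwargs": {"plan": [{"xyz": [3.3, -2.12, 0], "twist": 0}, {"xyz": [0, 0, 0], "twist": 0}, {"xyz": [0, 0, 0], "twist": 0}, {"xyz": [0, 0, 0], "twist": 0}, {"xyz": [0, 0, 0], "twist": 0}]}}

```text
time: 11.75
tool_pos: [0.4486, 0.1609, 0.1087]
tool_rot: [0.0, 0.749, 0.662, 0.0]
contact_force: [-0.1, 0.1, -0.2]
finger_gap: 0.452
```

```bash
python3 -c "
from h import *
snap('wrist','w6')
s=monitor.get_state(); M=R.from_quat(np.roll(s['tool_rot'],-1)).as_matrix()
print((np.array([.4481,.1628,.0244])-s['tool_pos'])@M*100)"
```

```text
w6 t 11.75 tcp [0.4486 0.1609 0.1087] gap 0.452 F [-0.1  0.1 -0.2]
[ 0.19700857 -0.07516481  8.41721736]
```

View pics/w6.png

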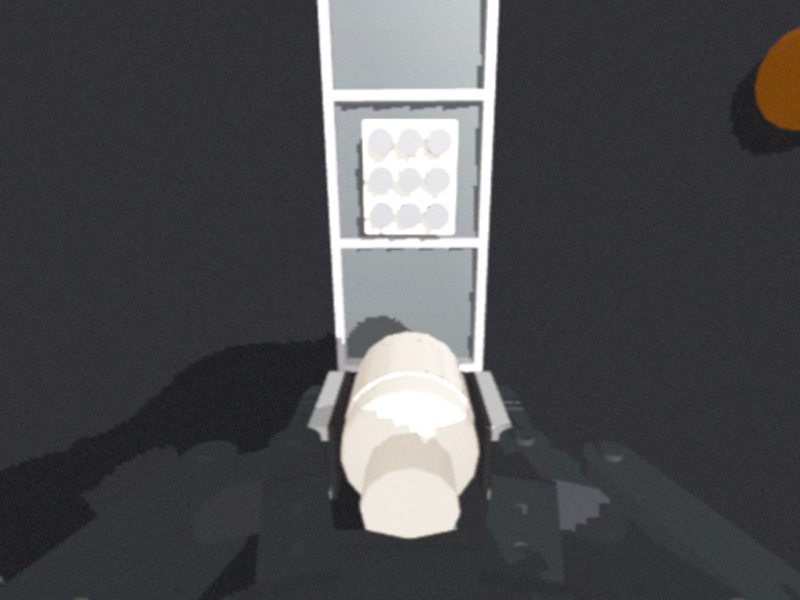

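{"fn": "drive_tool", "kwargs": {"plan": [{"xyz": [0.2, -0.1, 3], "twist": 0}, {"xyz": [0, 0, 2.5], "twist": 0}, {"xyz": [0, 0, 1.5], "twist": 0}, {"xyz": [0, 0, 0.8], "twist": 0}, {"xyz": [0, 0, 0.4], "twist": 0}]}}

```text
time: 12.22
tool_pos: [0.447, 0.1629, 0.0254]
tool_rot: [-0.0, 0.749, 0.662, -0.001]
contact_force: [-0.5, 0.3, -0.4]
finger_gap: 0.45
```

{"fn": "drive_tool", "kwargs": {"plan": [{"xyz": [0, 0, 0.1], "twist": 0}, {"xyz": [0, 0, 0.1], "twist": 0}, {"xyz": [0, 0, 0], "twist": 0}, {"xyz": [0, 0, 0], "twist": 0}, {"xyz": [0, 0, 0], "twist": 0}]}}

```text
time: 12.63
tool_pos: [0.4473, 0.1638, 0.0249]
tool_rot: [0.0, 0.749, 0.663, 0.0]
contact_force: [0.5, -0.1, -0.4]
finger_gap: 0.456
```

{"fn": "drive_tool", "kwargs": {"plan": [{"xyz": [0, 0, 0.1], "twist": 0}, {"xyz": [0, 0, 0.1], "twist": 0}, {"xyz": [0, 0, 0], "twist": 0}, {"xyz": [0, 0, 0], "twist": 0}, {"xyz": [0, 0, 0], "twist": 0}]}}

```text
time: 13.05
tool_pos: [0.4474, 0.164, 0.0238]
tool_rot: [0.0, 0.749, 0.663, 0.001]
contact_force: [-6.4, 0.2, 39.0]
finger_gap: 0.455
```

{"fn": "drive_tool", "kwargs": {"plan": [{"xyz": [0, 0, 0], "twist": 0}, {"xyz": [0, 0, 0], "twist": 0}, {"xyz": [0, 0, 0], "twist": 0}, {"xyz": [0, 0, 0], "twist": 0}, {"xyz": [0, 0, 0], "twist": 0}], "hand": 0.4}}

```text
time: 13.47
tool_pos: [0.447, 0.1637, 0.0222]
tool_rot: [-0.0, 0.749, 0.663, -0.0]
contact_force: [-0.5, 0.1, -0.3]
finger_gap: 0.701
```

{"fn": "drive_tool", "kwargs": {"plan": [{"xyz": [0, 0, -1], "twist": 0}, {"xyz": [0, 0, -3], "twist": 0}, {"xyz": [0, 0, -4], "twist": 0}, {"xyz": [0, 0, -4], "twist": 0}, {"xyz": [0, 0, -2], "twist": 0}]}}

```text
time: 13.88
tool_pos: [0.4479, 0.164, 0.1661]
tool_rot: [0.001, 0.749, 0.663, 0.002]
contact_force: [1.1, -0.0, 0.4]
finger_gap: 0.703
```

{"fn": "drive_tool", "kwargs": {"plan": [{"xyz": [-2.6, 3.2, 0], "twist": 0}, {"xyz": [-2.6, 3.2, 0], "twist": 0}, {"xyz": [-2.6, 3.2, 0], "twist": 0}, {"xyz": [-2.6, 3.2, 0], "twist": 0}, {"xyz": [-2.6, 3.2, 0], "twist": 0}], "hand": 1}}

```text
time: 14.3
tool_pos: [0.5909, 0.0135, 0.1622]
tool_rot: [-0.0, 0.749, 0.663, -0.0]
contact_force: [1.4, 0.4, 0.2]
finger_gap: 1.003
```

{"fn": "drive_tool", "kwargs": {"plan": [{"xyz": [-2.57, 3.2, 0], "twist": 0}, {"xyz": [0, 0, 2.5], "twist": 0}, {"xyz": [0, 0, 2.5], "twist": 0}, {"xyz": [0, 0, 1], "twist": 0}, {"xyz": [0, 0, 0], "twist": 0}]}}

```text
time: 14.72
tool_pos: [0.6168, -0.014, 0.0998]
tool_rot: [-0.002, 0.749, 0.663, -0.002]
contact_force: [-1.0, -0.6, -0.1]
finger_gap: 1.002
```

```bash
python3 - <<'E'
from h import *
snap('wrist','w7')
s=monitor.get_state(); M=R.from_quat(np.roll(s['tool_rot'],-1)).as_matrix()
print((np.array([.619,-.0142,.010])-s['tool_pos'])@M*100, proj('w7',[.619,-.0142,.06]))
im=cv2.imread('pics/w7.png'); m=(im.min(2)>120).astype('uint8')
n,l,st,c=cv2.connectedComponentsWithStats(m)
for i in range(1,n):
    if st[i,4]>400: print(st[i],c[i])
E
```

```text
w7 t 14.72 tcp [ 0.6168 -0.014   0.0998] gap 1.002 F [-1.  -0.6 -0.1]
[-0.0111895   0.15762033  9.15450809] [415.59824691 350.88929312]
[   0    0   96   71 6334] [44.78575939 35.36248816]
[    0   279   125   122 11153] [ 53.12364386 333.34125347]
[ 384  285   68   81 4400] [417.49613636 325.86568182]
[ 194  387   68   84 1804] [225.82095344 427.73669623]
[ 557  387   69   84 1892] [593.19503171 427.82505285]
[ 404  452   84   88 5487] [444.59631857 497.90832878]
[ 618  497   59  103 1071] [643.17927171 559.46965453]
[ 115  568   57   32 1306] [143.33690658 586.37748851]
```

{"fn": "drive_tool", "kwargs": {"plan": [{"xyz": [0, 0.15, 3], "twist": 0}, {"xyz": [0, 0, 3], "twist": 0}, {"xyz": [0, 0, 2], "twist": 0}, {"xyz": [0, 0, 0.8], "twist": 0}, {"xyz": [0, 0, 0.2], "twist": 0}]}}

```text
time: 15.18
tool_pos: [0.6199, -0.014, 0.0122]
tool_rot: [-0.0, 0.749, 0.663, -0.0]
contact_force: [-1.5, -0.1, 0.1]
finger_gap: 1.001
```

{"fn": "drive_tool", "kwargs": {"plan": [{"xyz": [0, 0, 0], "twist": 0}, {"xyz": [0, 0, 0], "twist": 0}, {"xyz": [0, 0, 0], "twist": 0}, {"xyz": [0, 0, 0], "twist": 0}, {"xyz": [0, 0, 0], "twist": 0}], "hand": -1, "newtons": 30}}

```text
time: 15.6
tool_pos: [0.6207, -0.0145, 0.0133]
tool_rot: [0.001, 0.749, 0.663, 0.001]
contact_force: [-3.3, 1.3, 15.0]
finger_gap: 0.342
```

{"fn": "drive_tool", "kwargs": {"plan": [{"xyz": [0, 0, 0], "twist": 0}, {"xyz": [0, 0, 0], "twist": 0}, {"xyz": [0, 0, 0], "twist": 0}, {"xyz": [0, 0, 0], "twist": 0}, {"xyz": [0, 0, 0], "twist": 0}]}}

```text
time: 16.02
tool_pos: [0.6207, -0.0144, 0.0134]
tool_rot: [0.001, 0.749, 0.663, 0.001]
contact_force: [-1.5, -0.5, 10.0]
finger_gap: 0.341
```

```bash
python3 - <<'E'
from h import *
s=monitor.get_state(); M=R.from_quat(np.roll(s['tool_rot'],-1)).as_matrix()
c=np.array([.4568,.2323]);y=np.array([.1236,.9923])
t=c+.07*y;print(t,s['tool_pos'],(np.array([*t,s['tool_pos'][2]])-s['tool_pos'])@M*100)
E
```

```text
[0.465452 0.301761] [ 0.62066839 -0.01444188  0.01338009] [ 2.94931680e+01 -1.92591822e+01 -2.82385676e-02]
```

{"fn": "drive_tool", "kwargs": {"plan": [{"xyz": [0, 0, -0.5], "twist": 0}, {"xyz": [0, 0, -1.5], "twist": 0}, {"xyz": [0, 0, -2.5], "twist": 0}, {"xyz": [0, 0, -3], "twist": 0}, {"xyz": [0, 0, -3], "twist": 0}]}}

```text
time: 16.43
tool_pos: [0.6196, -0.0144, 0.1186]
tool_rot: [-0.0, 0.749, 0.663, -0.0]
contact_force: [0.4, 0.1, -0.6]
finger_gap: 0.337
```

{"fn": "drive_tool", "kwargs": {"plan": [{"xyz": [3.28, -2.14, 0], "twist": 0}, {"xyz": [3.28, -2.14, 0], "twist": 0}, {"xyz": [3.28, -2.14, 0], "twist": 0}, {"xyz": [3.28, -2.14, 0], "twist": 0}, {"xyz": [3.28, -2.14, 0], "twist": 0}]}}

```text
time: 16.85
tool_pos: [0.5329, 0.1627, 0.1179]
tool_rot: [0.0, 0.749, 0.662, 0.0]
contact_force: [1.2, 0.7, -0.7]
finger_gap: 0.336
```

{"fn": "drive_tool", "kwargs": {"plan": [{"xyz": [3.28, -2.14, 0], "twist": 0}, {"xyz": [3.28, -2.14, 0], "twist": 0}, {"xyz": [3.28, -2.14, 0], "twist": 0}, {"xyz": [3.28, -2.14, 0], "twist": 0}, {"xyz": [0, 0, 0], "twist": 0}]}}

```text
time: 17.27
tool_pos: [0.4618, 0.3071, 0.1178]
tool_rot: [-0.001, 0.748, 0.664, 0.0]
contact_force: [-2.1, -0.1, -0.7]
finger_gap: 0.341
```

```bash
python3 - <<'E'
from h import *
snap('wrist','w8')
s=monitor.get_state(); M=R.from_quat(np.roll(s['tool_rot'],-1)).as_matrix()
print((np.array([.4655,.3018,.0174])-s['tool_pos'])@M*100)
E
```

```text
w8 t 17.27 tcp [0.4618 0.3071 0.1178] gap 0.341 F [-2.1 -0.1 -0.7]
[-0.28285866  0.26340744 10.03688879]
```

View pics/w8.png

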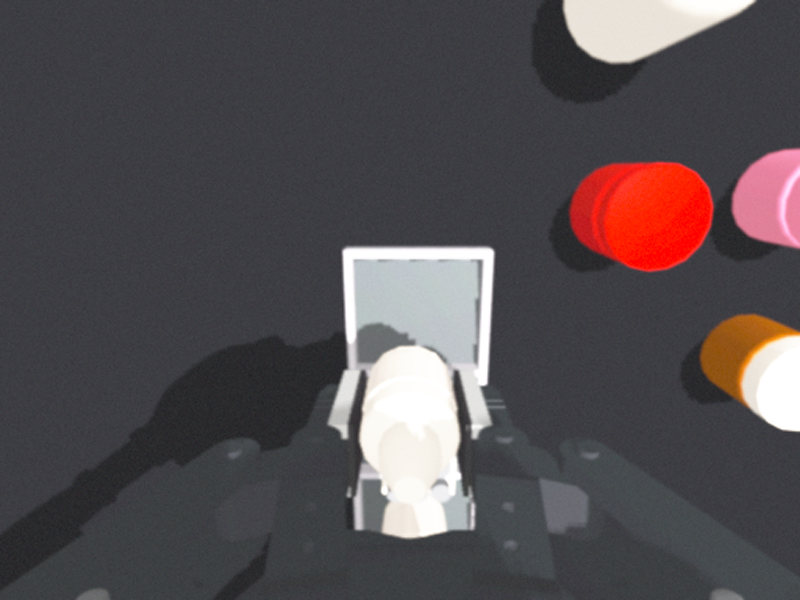

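{"fn": "drive_tool", "kwargs": {"plan": [{"xyz": [0, 0, 0], "twist": 0}, {"xyz": [0, 0, 2], "twist": 0}, {"xyz": [0, 0, 2], "twist": 0}, {"xyz": [0, 0, 1], "twist": 0}, {"xyz": [0, 0, 0], "twist": 0}]}}

```text
time: 17.73
tool_pos: [0.4644, 0.3005, 0.0656]
tool_rot: [-0.0, 0.749, 0.662, -0.002]
contact_force: [-0.2, -0.7, -0.4]
finger_gap: 0.335
```

```bash
python3 - <<'E'
from h import *
a,b=w('w8',345,248,.014),w('w8',494,248,.014)
c=(a+b)/2; print(a,b,'far edge mid',c,'comp centre',c[:2]-.037*np.array([.1236,.9923]))
s=monitor.get_state(); M=R.from_quat(np.roll(s['tool_rot'],-1)).as_matrix()
print(s['tool_pos'],(np.array([.4655,.3018,.0174])-s['tool_pos'])@M*100)
E
```

```text
[0.4313128  0.34416806 0.014     ] [0.51051882 0.33473374 0.014     ] far edge mid [0.47091581 0.3394509  0.014     ] comp centre [0.46634261 0.3027358 ]
[0.46439787 0.3005152  0.06558071] [0.15053325 0.10670205 4.81751176]
```

{"fn": "drive_tool", "kwargs": {"plan": [{"xyz": [0.15, 0.1, 2], "twist": 0}, {"xyz": [0, 0, 1.5], "twist": 0}, {"xyz": [0, 0, 0.7], "twist": 0}, {"xyz": [0, 0, 0.4], "twist": 0}, {"xyz": [0, 0, 0], "twist": 0}]}}

```text
time: 18.15
tool_pos: [0.4662, 0.3031, 0.0213]
tool_rot: [-0.0, 0.749, 0.662, -0.0]
contact_force: [-0.8, -0.9, -0.1]
finger_gap: 0.337
```

{"fn": "drive_tool", "kwargs": {"plan": [{"xyz": [0, 0, 0.1], "twist": 0}, {"xyz": [0, 0, 0.1], "twist": 0}, {"xyz": [0, 0, 0], "twist": 0}, {"xyz": [0, 0, 0], "twist": 0}, {"xyz": [0, 0, 0], "twist": 0}]}}

```text
time: 18.57
tool_pos: [0.4662, 0.3035, 0.0196]
tool_rot: [0.0, 0.749, 0.663, 0.0]
contact_force: [0.3, -0.6, 0.3]
finger_gap: 0.339
```

{"fn": "drive_tool", "kwargs": {"plan": [{"xyz": [0, 0, 0.1], "twist": 0}, {"xyz": [0, 0, 0.1], "twist": 0}, {"xyz": [0, 0, 0.05], "twist": 0}, {"xyz": [0, 0, 0], "twist": 0}, {"xyz": [0, 0, 0], "twist": 0}]}}

```text
time: 18.98
tool_pos: [0.4662, 0.3035, 0.0173]
tool_rot: [0.0, 0.749, 0.663, 0.0]
contact_force: [-3.8, -1.0, 13.7]
finger_gap: 0.343
```

{"fn": "drive_tool", "kwargs": {"plan": [{"xyz": [0, 0, 0], "twist": 0}, {"xyz": [0, 0, 0], "twist": 0}, {"xyz": [0, 0, 0], "twist": 0}, {"xyz": [0, 0, 0], "twist": 0}, {"xyz": [0, 0, 0], "twist": 0}], "hand": 0.3}}

```text
time: 19.4
tool_pos: [0.466, 0.3034, 0.0166]
tool_rot: [-0.0, 0.749, 0.663, -0.0]
contact_force: [0.1, 0.5, -0.1]
finger_gap: 0.647
```

{"fn": "drive_tool", "kwargs": {"plan": [{"xyz": [0, 0, -1], "twist": 0}, {"xyz": [0, 0, -3], "twist": 0}, {"xyz": [0, 0, -4], "twist": 0}, {"xyz": [0, 0, -4], "twist": 0}, {"xyz": [0, 0, -1], "twist": 0}]}}

```text
time: 19.82
tool_pos: [0.468, 0.3045, 0.153]
tool_rot: [0.001, 0.749, 0.663, 0.003]
contact_force: [1.0, 0.9, 1.3]
finger_gap: 0.65
```

```bash
python3 - <<'E'
from h import *
snap('wrist','w9')
s=monitor.get_state(); M=R.from_quat(np.roll(s['tool_rot'],-1)).as_matrix()
print((np.array([.657,.2525,.018])-s['tool_pos'])@M*100)
E
```

```text
w9 t 19.82 tcp [0.468  0.3045 0.153 ] gap 0.65 F [1.  0.9 1.3]
[-2.92671509 19.2900172  13.57494516]
```

{"fn": "drive_tool", "kwargs": {"plan": [{"xyz": [-0.57, 3.88, 0], "twist": 0}, {"xyz": [-0.57, 3.88, 0], "twist": 0}, {"xyz": [-0.57, 3.88, 0], "twist": 0}, {"xyz": [-0.57, 3.88, 0], "twist": 0}, {"xyz": [-0.57, 3.88, 0], "twist": 0}], "hand": 1}}

```text
time: 20.28
tool_pos: [0.6566, 0.2507, 0.1472]
tool_rot: [-0.0, 0.749, 0.663, -0.0]
contact_force: [0.5, -0.2, 0.1]
finger_gap: 0.997
```

{"fn": "drive_tool", "kwargs": {"plan": [{"xyz": [0, 0, 0], "twist": -4}, {"xyz": [0, 0, 0], "twist": -4}, {"xyz": [0, 0, 0], "twist": -4}, {"xyz": [0, 0, 0], "twist": -4.8}, {"xyz": [0, 0, 0], "twist": 0}]}}

```text
time: 20.7
tool_pos: [0.6549, 0.2514, 0.1469]
tool_rot: [-0.0, 0.643, 0.766, -0.0]
contact_force: [0.4, -0.3, -0.3]
finger_gap: 1.003
```

```bash
python3 - <<'E'
from h import *
snap('wrist','w10')
s=monitor.get_state(); M=R.from_quat(np.roll(s['tool_rot'],-1)).as_matrix()
print((np.array([.657,.2525,.018])-s['tool_pos'])@M*100, proj('w10',[.657,.2525,.05]),R.from_matrix(M).as_euler('xyz',degrees=True))
E
```

```text
w10 t 20.7 tcp [0.6549 0.2514 0.1469] gap 1.003 F [ 0.4 -0.3 -0.3]
[ 0.07449007  0.22545664 12.89216187] [413.58954257 309.49047879] [-1.79979870e+02  2.99111577e-03  9.97337943e+01]
```

View pics/w10.png

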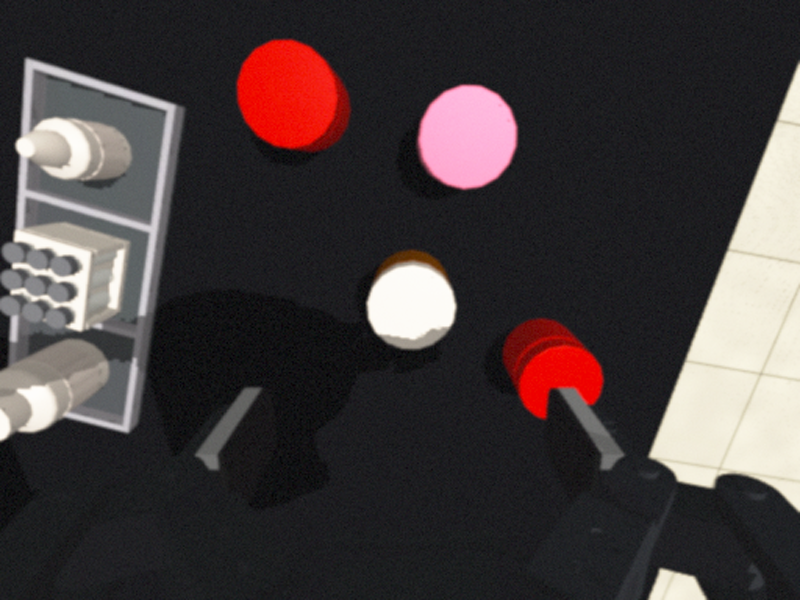

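{"fn": "drive_tool", "kwargs": {"plan": [{"xyz": [0.1, 0.2, 1.5], "twist": -5}, {"xyz": [0, 0, 1.5], "twist": -5}, {"xyz": [0, 0, 1.5], "twist": -5}, {"xyz": [0, 0, 1.5], "twist": 0}, {"xyz": [0, 0, 0.5], "twist": 0}]}}

```text
time: 21.17
tool_pos: [0.6557, 0.2525, 0.0797]
tool_rot: [-0.001, 0.54, 0.842, -0.001]
contact_force: [-0.3, -0.0, 0.4]
finger_gap: 1.001
```

{"fn": "drive_tool", "kwargs": {"plan": [{"xyz": [0, 0, 2], "twist": 0}, {"xyz": [0, 0, 2], "twist": 0}, {"xyz": [0, 0, 1.5], "twist": 0}, {"xyz": [0, 0, 0.7], "twist": 0}, {"xyz": [0, 0, 0.2], "twist": 0}]}}

```text
time: 21.58
tool_pos: [0.6564, 0.2527, 0.0169]
tool_rot: [-0.001, 0.54, 0.842, -0.001]
contact_force: [0.2, 0.0, -1.3]
finger_gap: 0.997
```

{"fn": "drive_tool", "kwargs": {"plan": [{"xyz": [0, 0, 0], "twist": 0}, {"xyz": [0, 0, 0], "twist": 0}, {"xyz": [0, 0, 0], "twist": 0}, {"xyz": [0, 0, 0], "twist": 0}, {"xyz": [0, 0, 0], "twist": 0}], "hand": -1, "newtons": 45}}

```text
time: 22.0
tool_pos: [0.6576, 0.2531, 0.0192]
tool_rot: [0.001, 0.539, 0.842, 0.001]
contact_force: [-1.2, 0.1, 6.0]
finger_gap: 0.548
```

{"fn": "drive_tool", "kwargs": {"plan": [{"xyz": [0, 0, 0], "twist": 0}, {"xyz": [0, 0, 0], "twist": 0}, {"xyz": [0, 0, 0], "twist": 0}, {"xyz": [0, 0, 0], "twist": 0}, {"xyz": [0, 0, 0], "twist": 0}]}}

```text
time: 22.42
tool_pos: [0.6576, 0.2531, 0.0192]
tool_rot: [0.001, 0.539, 0.842, 0.001]
contact_force: [-1.9, -0.0, 6.1]
finger_gap: 0.544
```

{"fn": "drive_tool", "kwargs": {"plan": [{"xyz": [0, 0, -0.5], "twist": 0}, {"xyz": [0, 0, -2], "twist": 0}, {"xyz": [0, 0, -3], "twist": 3}, {"xyz": [0, 0, -3], "twist": 6}, {"xyz": [0, 0, -2.5], "twist": 6}]}}

```text
time: 22.83
tool_pos: [0.6572, 0.2529, 0.1305]
tool_rot: [0.0, 0.646, 0.763, 0.001]
contact_force: [0.2, 1.7, -1.5]
finger_gap: 0.547
```

```bash
python3 - <<'E'
from h import *
s=monitor.get_state(); M=R.from_quat(np.roll(s['tool_rot'],-1)).as_matrix()
yaw=np.radians(9.8);y=np.array([-np.sin(yaw),np.cos(yaw)]);c=np.array([.4368,-.2368])
for q in(1,-1):
    t=c+.035*q*y; print(t,(np.array([*t,s['tool_pos'][2]])-s['tool_pos'])@M*100)
print(R.from_matrix(M).as_euler('xyz',degrees=True))
E
```

```text
[ 0.43084267 -0.20231072] [-41.15500379 -29.85583304  -0.05087335]
[ 0.44275733 -0.27128928] [-48.15491979 -29.82156837  -0.05229406]
[ 1.79918947e+02 -1.20256211e-02  9.95195555e+01]
```

{"fn": "drive_tool", "kwargs": {"plan": [{"xyz": [-3.165, -2.295, 0], "twist": 0}, {"xyz": [-3.165, -2.295, 0], "twist": 0}, {"xyz": [-3.165, -2.295, 0], "twist": 0}, {"xyz": [-3.165, -2.295, 0], "twist": 0}, {"xyz": [-3.165, -2.295, 0], "twist": 0}]}}

```text
time: 23.25
tool_pos: [0.5698, 0.0761, 0.1286]
tool_rot: [0.0, 0.644, 0.765, 0.0]
contact_force: [0.8, -0.5, -1.9]
finger_gap: 0.55
```

{"fn": "drive_tool", "kwargs": {"plan": [{"xyz": [-3.165, -2.295, 0], "twist": 0}, {"xyz": [-3.165, -2.295, 0], "twist": 0}, {"xyz": [-3.165, -2.295, 0], "twist": 0}, {"xyz": [-3.165, -2.295, 0], "twist": 0}, {"xyz": [-3.165, -2.295, 0], "twist": 0}]}}

```text
time: 23.67
tool_pos: [0.4838, -0.0996, 0.1285]
tool_rot: [0.001, 0.644, 0.765, 0.0]
contact_force: [1.0, -1.3, -1.9]
finger_gap: 0.546
```

{"fn": "drive_tool", "kwargs": {"plan": [{"xyz": [-3.165, -2.295, 0], "twist": 0}, {"xyz": [-3.165, -2.295, 0], "twist": 0}, {"xyz": [-3.165, -2.295, 0], "twist": 0}, {"xyz": [0, 0, 0], "twist": 0}, {"xyz": [0, 0, 0], "twist": 0}]}}

```text
time: 24.08
tool_pos: [0.4324, -0.2052, 0.1284]
tool_rot: [0.0, 0.646, 0.764, 0.0]
contact_force: [-0.4, 0.1, -1.2]
finger_gap: 0.547
```

```bash
python3 - <<'E'
from h import *
snap('wrist','w11')
s=monitor.get_state(); M=R.from_quat(np.roll(s['tool_rot'],-1)).as_matrix()
print((np.array([.4308,-.2023,.0232])-s['tool_pos'])@M*100)
snap('side','s11',(200,330,170,300))
E
```

```text
w11 t 24.08 tcp [ 0.4324 -0.2052  0.1284] gap 0.547 F [-0.4  0.1 -1.2]
[ 0.20471534 -0.18525464 10.51061251]
s11 t 24.13 tcp [ 0.4329 -0.204   0.1283] gap 0.546 F [-0.   0.8 -2.6]
```

{"fn": "drive_tool", "kwargs": {"plan": [{"xyz": [0, 0, 0], "twist": 0}, {"xyz": [0, 0, 1], "twist": 0}, {"xyz": [0, 0, 2], "twist": 0}, {"xyz": [0, 0, 1], "twist": 0}, {"xyz": [0, 0, 0], "twist": 0}]}}

```text
time: 24.6
tool_pos: [0.4326, -0.2017, 0.0863]
tool_rot: [-0.001, 0.643, 0.766, -0.0]
contact_force: [-1.2, 0.4, -2.6]
finger_gap: 0.548
```

{"fn": "drive_tool", "kwargs": {"plan": [{"xyz": [0, -0.2, 2.2], "twist": 0}, {"xyz": [0, 0, 2], "twist": 0}, {"xyz": [0, 0, 1.2], "twist": 0}, {"xyz": [0, 0, 0.5], "twist": 0}, {"xyz": [0, 0, 0.1], "twist": 0}]}}

```text
time: 25.02
tool_pos: [0.4312, -0.2031, 0.0275]
tool_rot: [-0.0, 0.644, 0.765, -0.0]
contact_force: [-0.6, 0.5, -1.8]
finger_gap: 0.546
```

{"fn": "drive_tool", "kwargs": {"plan": [{"xyz": [0, 0, 0.1], "twist": 0}, {"xyz": [0, 0, 0], "twist": 0}, {"xyz": [0, 0, 0], "twist": 0}, {"xyz": [0, 0, 0], "twist": 0}, {"xyz": [0, 0, 0], "twist": 0}]}}

```text
time: 25.43
tool_pos: [0.4312, -0.2039, 0.0272]
tool_rot: [0.0, 0.644, 0.765, 0.0]
contact_force: [-0.0, 0.4, -1.7]
finger_gap: 0.547
```

{"fn": "drive_tool", "kwargs": {"plan": [{"xyz": [0, 0, 0.1], "twist": 0}, {"xyz": [0, 0, 0.1], "twist": 0}, {"xyz": [0, 0, 0.1], "twist": 0}, {"xyz": [0, 0, 0], "twist": 0}, {"xyz": [0, 0, 0], "twist": 0}]}}

```text
time: 25.85
tool_pos: [0.4309, -0.2037, 0.0237]
tool_rot: [-0.0, 0.644, 0.765, -0.0]
contact_force: [-0.5, -0.2, -2.5]
finger_gap: 0.545
```

{"fn": "drive_tool", "kwargs": {"plan": [{"xyz": [0, 0, 0.1], "twist": 0}, {"xyz": [0, 0, 0], "twist": 0}, {"xyz": [0, 0, 0], "twist": 0}, {"xyz": [0, 0, 0], "twist": 0}, {"xyz": [0, 0, 0], "twist": 0}]}}

```text
time: 26.27
tool_pos: [0.431, -0.2038, 0.0232]
tool_rot: [0.0, 0.644, 0.765, 0.0]
contact_force: [-2.7, 1.0, 10.7]
finger_gap: 0.55
```

{"fn": "drive_tool", "kwargs": {"plan": [{"xyz": [0, 0, 0], "twist": 0}, {"xyz": [0, 0, 0], "twist": 0}, {"xyz": [0, 0, 0], "twist": 0}, {"xyz": [0, 0, 0], "twist": 0}, {"xyz": [0, 0, 0], "twist": 0}], "hand": 0.5}}

```text
time: 26.68
tool_pos: [0.431, -0.2037, 0.0227]
tool_rot: [-0.0, 0.644, 0.765, -0.0]
contact_force: [-0.4, 0.4, 1.4]
finger_gap: 0.751
```

{"fn": "drive_tool", "kwargs": {"plan": [{"xyz": [0, 0, -1], "twist": 0}, {"xyz": [0, 0, -2.5], "twist": 0}, {"xyz": [0, 0, -3], "twist": 0}, {"xyz": [0, 0, -3], "twist": 0}, {"xyz": [0, 0, -2], "twist": 0}]}}

```text
time: 27.1
tool_pos: [0.4313, -0.2039, 0.1401]
tool_rot: [0.001, 0.644, 0.765, 0.0]
contact_force: [1.4, -0.2, 0.6]
finger_gap: 0.747
```

```bash
python3 - <<'E'
from h import *
s=monitor.get_state(); M=R.from_quat(np.roll(s['tool_rot'],-1)).as_matrix()
print((np.array([.6202,-.1328,.010])-s['tool_pos'])@M*100)
E
```

```text
[ 3.80405727 19.80899806 13.02783342]
```

{"fn": "drive_tool", "kwargs": {"plan": [{"xyz": [0.76, 3.96, 0], "twist": 0}, {"xyz": [0.76, 3.96, 0], "twist": 0}, {"xyz": [0.76, 3.96, 0], "twist": 0}, {"xyz": [0.76, 3.96, 0], "twist": 0}, {"xyz": [0.76, 3.96, 0], "twist": 0}], "hand": 1}}

```text
time: 27.52
tool_pos: [0.6212, -0.1315, 0.1378]
tool_rot: [-0.0, 0.644, 0.765, -0.0]
contact_force: [0.3, -1.0, -0.0]
finger_gap: 1.004
```

{"fn": "drive_tool", "kwargs": {"plan": [{"xyz": [0, 0, 1], "twist": 6}, {"xyz": [0, 0, 1], "twist": 6}, {"xyz": [0, 0, 1], "twist": 6}, {"xyz": [0, 0, 1], "twist": 6}, {"xyz": [0, 0, 0], "twist": 5}]}}

```text
time: 27.93
tool_pos: [0.6185, -0.1321, 0.0956]
tool_rot: [-0.001, 0.817, 0.577, -0.001]
contact_force: [-0.6, 0.3, 0.1]
finger_gap: 1.003
```

{"fn": "drive_tool", "kwargs": {"plan": [{"xyz": [0, 0, 0.5], "twist": 0}, {"xyz": [0, 0, 0], "twist": 0}, {"xyz": [0, 0, 0], "twist": 0}, {"xyz": [0, 0, 0], "twist": 0}, {"xyz": [0, 0, 0], "twist": 0}]}}

```text
time: 28.35
tool_pos: [0.6199, -0.1327, 0.0931]
tool_rot: [0.0, 0.815, 0.58, 0.0]
contact_force: [-1.1, -0.9, 0.3]
finger_gap: 0.999
```

```bash
python3 - <<'E'
from h import *
snap('wrist','w12')
s=monitor.get_state(); M=R.from_quat(np.roll(s['tool_rot'],-1)).as_matrix()
print((np.array([.6202,-.1328,.010])-s['tool_pos'])@M*100,proj('w12',[.6202,-.1328,.044]),R.from_matrix(M).as_euler('xyz',degrees=True)[2])
im=cv2.imread('pics/w12.png'); m=cv2.inRange(im[:420],(75,75,75),(255,255,255))
n,l,st,c=cv2.connectedComponentsWithStats(m)
for i in range(1,n):
    if st[i,4]>1500: print(st[i],c[i],cv2.minAreaRect(np.argwhere(l==i)[:,::-1].astype('float32')))
E
```

```text
w12 t 28.35 tcp [ 0.6199 -0.1327  0.0931] gap 0.999 F [-1.1 -0.9  0.3]
[-2.28195469e-03  3.84484696e-02  8.30717083e+00] [410.81068619 342.92432971] 70.86298815866411
[     0      0    800    420 335978] [399.50450625 209.48845162] ((399.5, 209.5), (419.0, 799.0), 90.0)
```

{"fn": "drive_tool", "kwargs": {"plan": [{"xyz": [0, 0, 3], "twist": 0}, {"xyz": [0, 0, 2.5], "twist": 0}, {"xyz": [0, 0, 1.8], "twist": 0}, {"xyz": [0, 0, 0.8], "twist": 0}, {"xyz": [0, 0, 0.1], "twist": 0}]}}

```text
time: 28.82
tool_pos: [0.6188, -0.1324, 0.0094]
tool_rot: [-0.001, 0.815, 0.579, -0.001]
contact_force: [-0.1, -0.6, 1.6]
finger_gap: 0.997
```

{"fn": "drive_tool", "kwargs": {"plan": [{"xyz": [0, 0, 0], "twist": 0}, {"xyz": [0, 0, 0], "twist": 0}, {"xyz": [0, 0, 0], "twist": 0}, {"xyz": [0, 0, 0], "twist": 0}, {"xyz": [0, 0, 0], "twist": 0}], "hand": -1, "newtons": 40}}

```text
time: 29.23
tool_pos: [0.6202, -0.1328, 0.0119]
tool_rot: [0.001, 0.815, 0.579, 0.0]
contact_force: [-0.9, -0.9, 6.6]
finger_gap: 0.392
```

{"fn": "drive_tool", "kwargs": {"plan": [{"xyz": [0, 0, 0], "twist": 0}, {"xyz": [0, 0, 0], "twist": 0}, {"xyz": [0, 0, 0], "twist": 0}, {"xyz": [0, 0, 0], "twist": 0}, {"xyz": [0, 0, 0], "twist": 0}]}}

```text
time: 29.65
tool_pos: [0.6202, -0.1328, 0.0118]
tool_rot: [0.001, 0.815, 0.579, 0.0]
contact_force: [-0.3, 0.4, 7.1]
finger_gap: 0.394
```

{"fn": "drive_tool", "kwargs": {"plan": [{"xyz": [0, 0, -0.5], "twist": 0}, {"xyz": [0, 0, -1.5], "twist": -5}, {"xyz": [0, 0, -2.5], "twist": -6}, {"xyz": [0, 0, -3], "twist": -6}, {"xyz": [0, 0, -2.5], "twist": -6}]}}

```text
time: 30.07
tool_pos: [0.6197, -0.1326, 0.1128]
tool_rot: [0.0, 0.681, 0.732, 0.0]
contact_force: [0.9, -0.1, -0.3]
finger_gap: 0.392
```

{"fn": "drive_tool", "kwargs": {"plan": [{"xyz": [0, 0, 0], "twist": -6}, {"xyz": [0, 0, 0], "twist": 0}, {"xyz": [0, 0, 0], "twist": 0}, {"xyz": [0, 0, 0], "twist": 0}, {"xyz": [0, 0, 0], "twist": 0}]}}

```text
time: 30.48
tool_pos: [0.6191, -0.1324, 0.1099]
tool_rot: [-0.001, 0.645, 0.764, -0.0]
contact_force: [-0.8, 0.0, -1.5]
finger_gap: 0.392
```

```bash
python3 - <<'E'
from h import *
s=monitor.get_state(); M=R.from_quat(np.roll(s['tool_rot'],-1)).as_matrix()
print((np.array([.4428,-.2713,.10])-s['tool_pos'])@M*100,R.from_matrix(M).as_euler('xyz',degrees=True)[2])
E
```

```text
[-10.73805977 -19.70540283   1.01411849] 99.6473917726205
```

{"fn": "drive_tool", "kwargs": {"plan": [{"xyz": [-1.79, -3.28, 0], "twist": 0}, {"xyz": [-1.79, -3.28, 0], "twist": 0}, {"xyz": [-1.79, -3.28, 0], "twist": 0}, {"xyz": [-1.79, -3.28, 0], "twist": 0}, {"xyz": [-1.79, -3.28, 0], "twist": 0}]}}

```text
time: 30.9
tool_pos: [0.4716, -0.2492, 0.1102]
tool_rot: [-0.001, 0.645, 0.764, -0.0]
contact_force: [0.7, -0.5, -1.4]
finger_gap: 0.394
```

{"fn": "drive_tool", "kwargs": {"plan": [{"xyz": [-1.79, -3.28, 0], "twist": 0}, {"xyz": [0, 0, 0], "twist": 0}, {"xyz": [0, 0, 0], "twist": 0}, {"xyz": [0, 0, 0], "twist": 0}, {"xyz": [0, 0, 0], "twist": 0}]}}

```text
time: 31.32
tool_pos: [0.4446, -0.2714, 0.1105]
tool_rot: [-0.0, 0.644, 0.765, 0.0]
contact_force: [0.9, -0.2, -1.1]
finger_gap: 0.389
```

```bash
python3 - <<'E'
from h import *
snap('wrist','w13')
s=monitor.get_state(); M=R.from_quat(np.roll(s['tool_rot'],-1)).as_matrix()
print((np.array([.4428,-.2713,.0158])-s['tool_pos'])@M*100,R.from_matrix(M).as_euler('xyz',degrees=True)[2])
E
```

```text
w13 t 31.32 tcp [ 0.4446 -0.2714  0.1105] gap 0.389 F [ 0.9 -0.2 -1.1]
[ 0.02999548 -0.1900374   9.47621569] 99.83895235445118
```

View pics/w13.png

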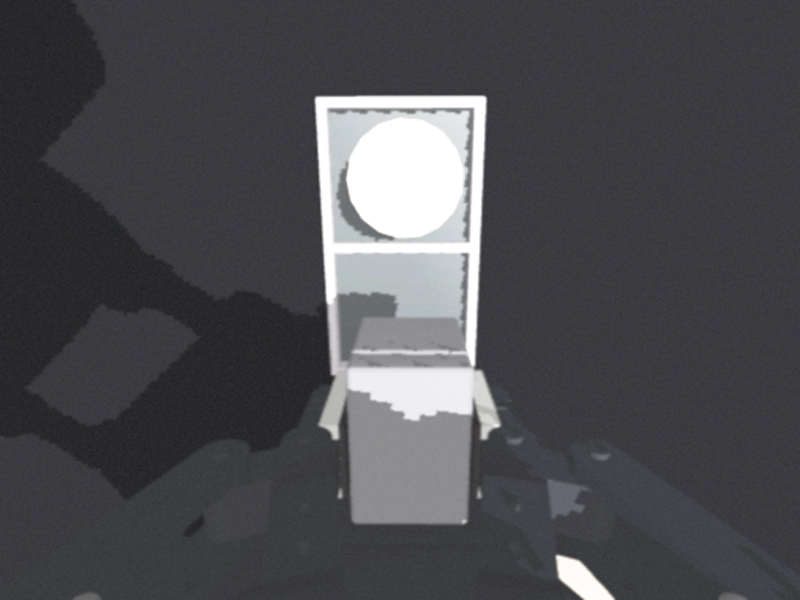

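```bash
python3 - <<'E'
from h import *
s=monitor.get_state(); M=R.from_quat(np.roll(s['tool_rot'],-1)).as_matrix()
for u,v,z in((316,98,.014),(486,98,.014),(326,247,.014),(481,247,.014),(406,179,.054)): print(((w('w13',u,v,z)-s['tool_pos'])@M).round(4))
E
```

```text
[ 0.1059 -0.0443  0.0966]
[0.1058 0.0364 0.0966]
[ 0.0348 -0.0433  0.0966]
[0.0347 0.0371 0.0966]
[ 0.0698 -0.0014  0.0566]
```

{"fn": "drive_tool", "kwargs": {"plan": [{"xyz": [0, -0.3, 3], "twist": 0}, {"xyz": [0, 0, 3], "twist": 0}, {"xyz": [0, 0, 1.8], "twist": 0}, {"xyz": [0, 0, 0.9], "twist": 0}, {"xyz": [0, 0, 0.4], "twist": 0}]}}

```text
time: 31.78
tool_pos: [0.4411, -0.2715, 0.0185]
tool_rot: [-0.001, 0.644, 0.765, -0.0]
contact_force: [-0.5, -0.2, -0.8]
finger_gap: 0.393
```

{"fn": "drive_tool", "kwargs": {"plan": [{"xyz": [0, 0, 0.1], "twist": 0}, {"xyz": [0, 0, 0], "twist": 0}, {"xyz": [0, 0, 0], "twist": 0}, {"xyz": [0, 0, 0], "twist": 0}, {"xyz": [0, 0, 0], "twist": 0}]}}

```text
time: 32.2
tool_pos: [0.4414, -0.2727, 0.0195]
tool_rot: [0.001, 0.644, 0.765, 0.0]
contact_force: [-0.7, -0.1, -1.7]
finger_gap: 0.393
```

{"fn": "drive_tool", "kwargs": {"plan": [{"xyz": [0, 0, 0.1], "twist": 0}, {"xyz": [0, 0, 0.1], "twist": 0}, {"xyz": [0, 0, 0.1], "twist": 0}, {"xyz": [0, 0, 0], "twist": 0}, {"xyz": [0, 0, 0], "twist": 0}]}}

```text
time: 32.62
tool_pos: [0.4411, -0.2725, 0.0159]
tool_rot: [0.0, 0.644, 0.765, -0.0]
contact_force: [-1.1, 0.7, 3.8]
finger_gap: 0.393
```

{"fn": "drive_tool", "kwargs": {"plan": [{"xyz": [0, 0, 0.08], "twist": 0}, {"xyz": [0, 0, 0], "twist": 0}, {"xyz": [0, 0, 0], "twist": 0}, {"xyz": [0, 0, 0], "twist": 0}, {"xyz": [0, 0, 0], "twist": 0}]}}

```text
time: 33.03
tool_pos: [0.4411, -0.2725, 0.0158]
tool_rot: [0.0, 0.644, 0.765, -0.0]
contact_force: [-3.3, 3.2, 24.0]
finger_gap: 0.396
```

{"fn": "drive_tool", "kwargs": {"plan": [{"xyz": [0, 0, 0], "twist": 0}, {"xyz": [0, 0, 0], "twist": 0}, {"xyz": [0, 0, 0], "twist": 0}, {"xyz": [0, 0, 0], "twist": 0}, {"xyz": [0, 0, 0], "twist": 0}], "hand": 0.4}}

```text
time: 33.45
tool_pos: [0.441, -0.2724, 0.0148]
tool_rot: [-0.0, 0.644, 0.765, -0.0]
contact_force: [-0.2, -0.1, -0.7]
finger_gap: 0.702
```

{"fn": "drive_tool", "kwargs": {"plan": [{"xyz": [0, 0, -1], "twist": 0}, {"xyz": [0, 0, -2.5], "twist": 0}, {"xyz": [0, 0, -4], "twist": 0}, {"xyz": [0, 0, -4], "twist": 0}, {"xyz": [0, 0, -4], "twist": 0}]}}

```text
time: 33.87
tool_pos: [0.4405, -0.272, 0.1723]
tool_rot: [-0.0, 0.644, 0.765, 0.0]
contact_force: [0.3, -0.5, 0.4]
finger_gap: 0.699
```

{"fn": "drive_tool", "kwargs": {"plan": [{"xyz": [2.5, 0, -3], "twist": 0}, {"xyz": [2.5, 0, -3], "twist": 0}, {"xyz": [2.5, 0, -3], "twist": 0}, {"xyz": [2.5, 0, 0], "twist": 0}, {"xyz": [0, 0, 0], "twist": 0}]}}

```text
time: 34.28
tool_pos: [0.4232, -0.1707, 0.2623]
tool_rot: [0.001, 0.644, 0.765, 0.001]
contact_force: [0.1, 0.1, -0.2]
finger_gap: 0.702
```

```bash
python3 - <<'E'
from h import *
snap('wrist','w14')
snap('scene','s14',(150,370,150,230))
snap('side','d14',(140,320,150,300))
a=cv2.resize(cv2.imread('pics/s14.png'),(800,290)); b=cv2.resize(cv2.imread('pics/d14.png'),(372,310)); c=cv2.resize(cv2.imread('pics/w14.png'),(414,310))
cv2.imwrite('pics/final.png',np.vstack([a,np.hstack([b,c])[:, :800]]) if b.shape[1]+c.shape[1]>=800 else np.vstack([a,np.pad(np.hstack([b,c]),((0,0),(0,800-786),(0,0)))]))
E
```

```text
w14 t 34.28 tcp [ 0.4232 -0.1707  0.2623] gap 0.702 F [ 0.1  0.1 -0.2]
s14 t 34.33 tcp [ 0.4236 -0.1722  0.2614] gap 0.703 F [-0.5 -0.3  0. ]
d14 t 34.38 tcp [ 0.4238 -0.1733  0.2608] gap 0.698 F [-0.4 -0.6  0.7]
```

View pics/final.png

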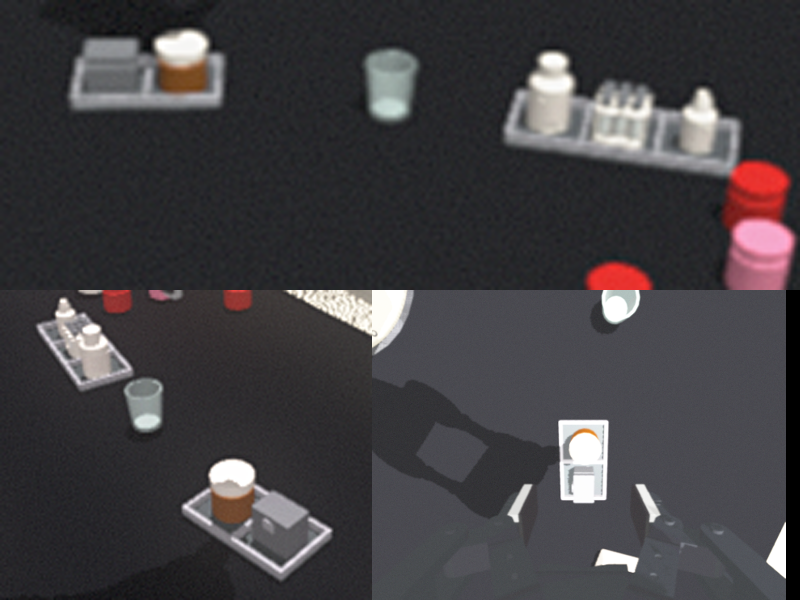

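All five items stand upright in their compartments. The trays look flat, the beaker is unmoved, and the gripper is clear of everything.

```bash
python3 -c "
from rig import sign_off
print(sign_off())"
```

```text
the job is handed in; nothing more can be done
None
```

Both kits are made up and the job is handed in at about 34 s of the 125 s allowed.

- **Long tray:** the tube rack is in the middle compartment, with the tall bottle on the robot's right (-y) and the dropper bottle on its left (+y).
- **Short tray:** the amber squat jar with the white lid is in the +y compartment and the slide box in the -y one. I left the red and pink look-alikes alone.

The final scene, side and wrist pictures show all five items upright in their compartments, both trays flat, and the gripper clear above them. The beaker is where it started by eye. The last pictures left out the tip box, and the wash bottle showed only a sliver. I never worked near the tip box, and nothing was seen to touch either.

- **Force:** the tall bottle met the tray floor at about 39 N on the wrist reading. The other four went down at 11 to 25 N.
- **Skipped check:** an automatic image check of the slide box before its grasp failed because of a bad threshold. I relied on three earlier measurements that agreed, and the box was gripped at its expected width.

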